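# Feed a batch of peeled cane into the mill with the chute

### The arm

A 6-joint arm with a two-finger parallel gripper is mounted at the origin on the work surface. World frame = base frame: x ahead of the robot, y to its left, z up, the work surface at z = 0. Lengths are in m, angles in rad, forces in N, time in s.
With the tool pointing down it reaches from about 0.275 to 0.75 m from the base axis. Payload 10.2 kg.
Tool frame: the origin (TCP) lies on the centre line of the jaws, within the pads' length; the fingertips stand ctrl.tip_reach ahead of it and the grasp point (between the pads) lies 3 mm ahead of it (ctrl.tip_reach is the distance from the TCP to the fingertips, in m); z points along the fingers, y is the line along which they close (so a half turn about z gives the same grasp; the last joint's range is limited). The gripper opens to 88 mm and grips with 3 to 60 N. Pads are 18 mm wide; open, the fingers measure 123 mm over their backs; the gripper's body (75 mm by 187 mm) begins 45 mm behind the grasp point.
Start: joints at [0.91, 0.313, 1.498, -0, 1.331, -0.223], TCP at [0.223, 0.475, 0.261] pointing down, gripper open.
Joint ranges: [-2.94, 2.94], [-0.97, 2.17], [0.19, 2.56], [-1.23, 4.37], [0.02, 3.11], [-2.88, 2.88]. Speed limits (rad/s): [2.39, 2.39, 3.01, 3.14, 3.14, 3.14].

### API

Orientations are given as a rotation vector (axis times angle).
In Python, from rig import ctrl gives the robot as it stands.
- The arm moves only by the tool move_arm, never from a script. Its argument "increments" is a list of rows, each a list of 4 numbers: the shift along the tool's x, y, z in cm, then the turn about the tool's z in degrees. A call has 1 to 5 rows; each row is the pose to reach, as a shift and turn from the pose commanded when the call began, along the tool's axes at that moment; what a row does not reach only later rows make up. A row lasts 1/8 s, in which the tool goes at most 62.5 mm and 10.7 degrees, less where a joint would pass 70% of its speed; a pose out of reach is approached as far as the arm can. A call with a gripper value outside its range is refused whole. "gripper" is the closure, from 0 (fully open) to 1 (shut), set as the call begins (left out, the last holds). The fingers move at their own pace and stop on an object; "grip_force" is the grip in N (left out, the last holds). Time passes only in rows, so rows that repeat a pose let the fingers close. It gives the time, the measured TCP pose, the force, the opening and the grip force at its end, in the units of the state.
- ctrl.get_obs(): the state, without advancing time (a new reading comes with each control period).
- ctrl.get_image(name): name is "scene" or "top" or "wrist"; returns a dict with "img" (480x640x3 uint8, red, green, blue), "camera_matrix" (3x3 intrinsics, pixels), "dist_coeffs" ([k1, k2, p1, p2, k3] as OpenCV has them; the pictures are not rectified), "extrinsics" (4x4, takes a point from camera to world coordinates). Camera axes: x right, y up, looking along -z (the intrinsics and any distortion apply to the point x, -y, -z); pixel columns grow to the right and rows downward; lengths in m; the calibration is good to about 2 mm. A picture is of the moment at which its call begins. There is no depth.
- ctrl.sign_off(): hands the job in; it is judged then, once.
The state is a dict: "clock": time; "joint_pos": joint angles; "dq": joint speeds; "tau": joint torques, N m; "ee_pos": TCP position; "orientation": TCP orientation; "force": force on the tool from outside, world axes, zero at the start; "wrist_torque": the same for the moment, N m; "gripper_width": opening from 0.0 (shut) to 1.0 (fully open); "gripper_force": force on a finger pad.
Only numpy, scipy, OpenCV 4.12 (cv2) and the standard library are available. Lean on these libraries where they do the work, as an engineer would, in place of code of your own. Each camera call takes 0.05 s, during which the arm holds its last target. There are 200 camera calls.

### The job

Get the cane mill ready and feed it one batch: turn the black outer ring (coarse roller gap) until its white pointer stands on the green mark without moving the red fine-trim knob on top of it, and slide the vise jaw fully open so that you can lift out the piece held there. Lay that piece and every other peeled cane piece on the counter into the steel feed chute, and only when all of them are in it pick the chute up by its bar, tip it with its spout over the mill's feed throat and let the pieces slide in, keeping the gripper itself out of the throat. Put the empty chute back flat along its rubber mat, leave the vise open, and leave the orange cup and the brown sugar block where they stand.

Things in the scene. Friction and masses are not known exactly. Their poses are not given: they have to be found in the camera images.
- mill: Green cane mill, fixed on the counter. Its frame origin lies on the counter under the centre of the feed throat, z up; the throat's front is at -y, the roller housing behind it at +y (from y 50 to 220, 180 high, bearing caps and oilers to 210; flywheel at x 100 to 125, y 140 to 360, 245 high; motor behind), the control box at +x (100 x 100, 120 high, centred at x 140, y 0), a white juice jug at x -145, y 100 (90 wide, 140 high).
- throat (a point): Centre of the mouth of the feed throat, at the height of its front lip, 140 above the counter; same axes as the mill. The throat is an upright open-topped steel shaft, inside 95 (x) x 85 (y), floor 8 above the counter; walls 4 thick. Front wall (y -46 to -42) 140 high, side walls (x +-47.5 to +-51.5) 175 high, rear wall (y 42 to 46) 190 high, so it is open towards -y above the lip.
- ring (a joint): Black outer ring of the concentric pair on top of the control box (coarse roller gap), 56 in diameter, 26 high, standing on a white dial 122 above the counter, with a white pointer lug (6 wide, out to radius 36). Value = pointer angle from the green mark in rad, 0 when it points at the mark (the mill's -y), positive counter-clockwise seen from above; starts 0.7 to 1.4. Stiff enough to stay, about 0.06 N m.
- ring_grip (a point): Point on the ring's axis, about half-way up the ring (137 above the counter); turns with the ring: its -y axis points along the pointer, z up. The red trim knob stands coaxially on top of the ring.
- trim_mark (a point): White line end on the red inner fine-trim knob (24 in diameter, from 149 to 177 above the counter, coaxial with the ring), at radius 11 on its top. Turns separately from the ring, very easily; must stay as it is.
- chute_grip (a point): Centre of the black bar handle of the steel feed chute (loose, 0.4 kg); axes of the chute: x along it to the open spout, z up. The bar is 22 (x) x 74 (y) x 28 high, 80 to 108 above the chute's underside, over the middle of the trough. Steel side plates (24 long in x, 4 thick, at y +-39) carry its ends, so the fingers close on it along x.
- chute: The same chute, origin under its centre at its underside (94 below the bar's centre), x to the spout. Trough 240 long, 66 wide inside (74 outside; 82 over the handle plates), floor 8 above the underside, walls 4 thick and up to 40, closed behind (x -120), open in front (x +120). Smooth wet steel: pieces slide in it from a slope of about 10 to 16 degrees. Two cane pieces fit side by side lengthwise before and behind the handle.
- chute_spout (a point): Middle of the spout's edge: on the trough floor at its open end, 120 ahead of the handle.
- mat: Black rubber mat, fixed, 300 (x) x 100 (y) x 4 thick; origin under its centre. The chute lies on it at the start, along its x.
- vise: Small bench vise for cane, fixed; origin under the centre of its seat region on the counter. Bed 220 (x -120 to 100) x 90, top 22 above the counter. Fixed fork jaw at +x: two prongs 14 wide at y +-33, from x 32 to 72, 58 high, joined by a bar at x 70 to 88, 62 high. Between the prongs there is 52 of free width for a finger on either side of the held piece.
- vise_seat (a point): Centre of the seat on the vise's bed (x 20, y 0, 22 above the counter), axes of the vise: the held cane piece lies here along y.
- jaw (a joint): Sliding jaw of the vise, m. 0 = closed on the piece, 0.05 = fully open (slides to the vise's -x), friction about 4 N. Two prongs 14 wide at y +-33 with lips that reach 8 over the top of the held piece while closed.
- jaw_handle (a point): On the upright red handle of the sliding jaw (26 x 26, 24 to 100 above the counter), 18 below its top; axes of the vise; moves with the jaw (63 to the -x side of the vise's origin when closed). Free from above.
- cane0_c (a point): Centre of the peeled cane piece held in the vise, 76 (x) x 24 x 24, 45 g, cream with a brown node band; x is its long axis.
- cane1_c (a point): Centre of a peeled cane piece like cane0, lying loose on the counter, or None when absent; x is its long axis.
- cane2_c (a point): Centre of a peeled cane piece like cane0, lying loose on the counter, or None when absent; x is its long axis.
- cane3_c (a point): Centre of a peeled cane piece like cane0, lying loose on the counter, or None when absent; x is its long axis.
- cane4_c (a point): Centre of a peeled cane piece like cane0, lying loose on the counter, or None when absent; x is its long axis.
- cup: Orange cup standing among the cane pieces, 60 in diameter, 70 high, origin under it; leave it alone.
- panela: Brown block of raw sugar, 75 x 48 x 36 high, on the counter in front of the mill, origin under it; leave it alone.
There are look-alikes about, which are no part of the job. Leave any blue or purple look-alike of the part that bears cane1_c alone.

How it is judged:
On the way, in this order (a step that is already met when the one before it is completed fails the run):
1. the vise jaw is slid open (value of joint jaw above 0.038 m), for 0.2 s.
2. all the cane pieces lie in the level chute, and the outer ring stands on the green mark (x of cane0_c in the frame of chute between -0.12 and 0.12 m and y of cane0_c in the frame of chute between -0.035 and 0.035 m and z of cane0_c in the frame of chute between 0.005 and 0.085 m and x of cane1_c in the frame of chute between -0.12 and 0.12 m and y of cane1_c in the frame of chute between -0.035 and 0.035 m and z of cane1_c in the frame of chute between 0.005 and 0.085 m and x of cane2_c in the frame of chute between -0.12 and 0.12 m and y of cane2_c in the frame of chute between -0.035 and 0.035 m and z of cane2_c in the frame of chute between 0.005 and 0.085 m and x of cane3_c in the frame of chute between -0.12 and 0.12 m and y of cane3_c in the frame of chute between -0.035 and 0.035 m and z of cane3_c in the frame of chute between 0.005 and 0.085 m and x of cane4_c in the frame of chute between -0.12 and 0.12 m and y of cane4_c in the frame of chute between -0.035 and 0.035 m and z of cane4_c in the frame of chute between 0.005 and 0.085 m and value of joint ring between -0.17 and 0.17 rad and angle between chute's own z axis and vertical below 0.25 rad), for 0.2 s.
3. the chute is tipped with its spout over the feed throat (angle between chute's own z axis and vertical above 0.15 rad and horizontal distance between chute_spout and throat below 0.09 m), for 0.1 s.
At the end, for the whole second after the job is handed in: Every cane piece is down in the feed throat (centre below the front lip); ring pointer within 10 degrees of the green mark; jaw open 35 mm or more; chute released, still and flat on its mat, centre within 50 mm of the mat's and along it within 20 degrees (x of cane0_c in the frame of mill between -0.05 and 0.05 m and y of cane0_c in the frame of mill between -0.045 and 0.045 m and z of cane0_c in the frame of mill between 0.005 and 0.137 m and x of cane1_c in the frame of mill between -0.05 and 0.05 m and y of cane1_c in the frame of mill between -0.045 and 0.045 m and z of cane1_c in the frame of mill between 0.005 and 0.137 m and x of cane2_c in the frame of mill between -0.05 and 0.05 m and y of cane2_c in the frame of mill between -0.045 and 0.045 m and z of cane2_c in the frame of mill between 0.005 and 0.137 m and x of cane3_c in the frame of mill between -0.05 and 0.05 m and y of cane3_c in the frame of mill between -0.045 and 0.045 m and z of cane3_c in the frame of mill between 0.005 and 0.137 m and x of cane4_c in the frame of mill between -0.05 and 0.05 m and y of cane4_c in the frame of mill between -0.045 and 0.045 m and z of cane4_c in the frame of mill between 0.005 and 0.137 m and value of joint ring between -0.17 and 0.17 rad and value of joint jaw above 0.035 m and horizontal distance between chute and mat below 0.05 m and angle between chute's own z axis and vertical below 0.06 rad and height (world z) of chute below 0.012 m and angle between the x axis of chute and the x axis of mat, either way round below 0.35 rad and linear speed of chute below 0.02 m/s); the robot touches nothing.
It fails at once if the red fine-trim knob is turned (its rim moves more than 4 mm) (distance of trim_mark from where it was at the start of the episode above 0.004 m).
It fails at once if the gripper reaches into the feed throat (x of the grasp point in the frame of mill between -0.047 and 0.047 m and y of the grasp point in the frame of mill between -0.042 and 0.042 m and z of the grasp point in the frame of mill between 0 and 0.145 m).
It fails at once if the cup or the sugar block is knocked away (moved more than 50 mm) or over (distance of any of cup, panela from where it was at the start of the episode above 0.05 m or angle between any of cup, panela's own z axis and vertical above 0.6 rad).
Of cane1, cane2, cane3, cane4 only 2 to 4 are there at a start; the rules pass over those that are not, and their reading is None.
At some moment in a run one of cane1, cane2, cane3, cane4 may be knocked a few centimetres aside while the robot is not near it.
It also fails if it takes over 210 s, if anything falls off the work surface, if the arm or the gripper's body presses on something with over 40 N, if the wrist force passes 120 N, or if a joint passes its speed limit or range.

## Working session

There is one attempt and no reset: what is moved stays moved. The work goes in short steps, Python scripts to look and compute and a tool call to move; the robot and the scene stay as the last step left them, time stands still between calls to the robot, and variables do not carry over. Pictures are saved under pics/ and viewed, at most 14 in all, crops included, and the job is handed in when it is done.

Besides the shell and the picture viewer there is one more tool, called after "Request:" as name(argument=value, ...), one argument or row to a line, values as JSON. move_arm: Moves the arm, as the interface text tells. Its arguments: {"type":"object","properties":{"increments":{"type":"array"},"gripper":{"type":"number"},"grip_force":{"type":"number"}},"required":["increments"]}

```bash
ls; mkdir -p pics; python3 - <<'E'
from rig import ctrl
import cv2,numpy as np
print(ctrl.tip_reach); print(ctrl.get_obs())
for n in ["scene","top"]:
    d=ctrl.get_image(n); cv2.imwrite(f"pics/{n}0.png",d["img"][:,:,::-1])
    print(n,d["camera_matrix"],d["dist_coeffs"],np.round(d["extrinsics"],4))
E
```

```text
pics
0.022
{'clock': 0.0, 'joint_pos': array([ 9.09586113e-01,  3.13450001e-01,  1.49839888e+00,  1.27274560e-05,
        1.33098532e+00, -2.23372360e-01]), 'dq': array([ 0.0009098 ,  0.00043678,  0.00113738, -0.00108921,  0.000295  ,
        0.00048021]), 'tau': array([ 5.43258811e-04, -4.02220094e+01, -2.52267265e+01,  6.94567873e-02,
        3.53728363e-02, -7.02289299e-05]), 'ee_pos': array([0.22245838, 0.47531523, 0.26017543]), 'orientation': array([-6.82160458e-01, -3.06608051e+00,  1.75392993e-03]), 'force': array([1.07434241, 0.2684646 , 0.0816233 ]), 'wrist_torque': array([ 0.03149919, -0.02798818, -0.0266446 ]), 'gripper_force': 0.0, 'gripper_width': 1.0015492358424836}
scene [[610.8137901    0.         319.89717971]
 [  0.         610.8137901  243.97828412]
 [  0.           0.           1.        ]] [-0.15915452  0.          0.          0.          0.        ] [[-0.6912 -0.5904  0.4168  1.059 ]
 [ 0.7227 -0.5679  0.3941  0.5317]
 [ 0.0041  0.5736  0.8191  1.1872]
 [ 0.      0.      0.      1.    ]]
top [[464.65909595   0.         317.45158837]
 [  0.         464.65909595 232.08838412]
 [  0.           0.           1.        ]] [0.00065896 0.         0.         0.         0.        ] [[-3.250e-02  9.748e-01 -2.208e-01  3.559e-01]
 [-9.995e-01 -3.180e-02  6.800e-03  8.300e-03]
 [-4.000e-04  2.209e-01  9.753e-01  8.854e-01]
 [ 0.000e+00  0.000e+00  0.000e+00  1.000e+00]]
```

View pics/top0.png

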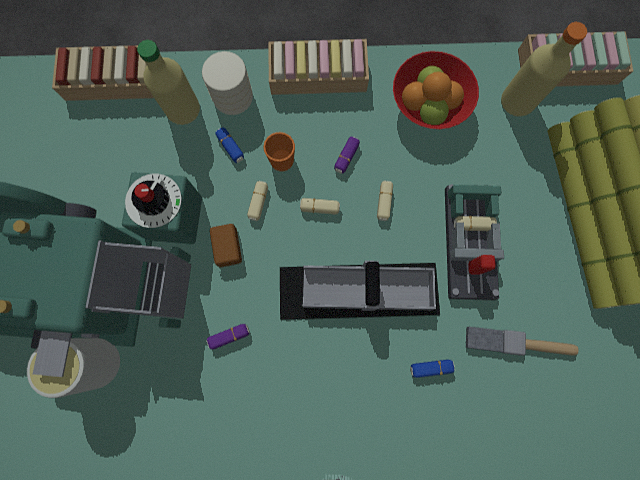

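View pics/scene0.png

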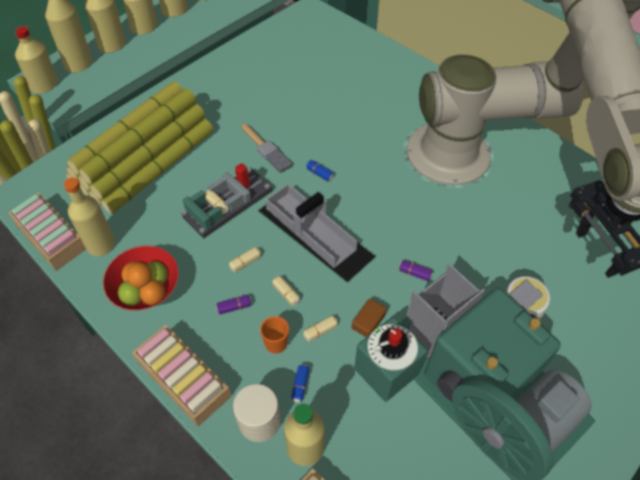

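Candidates for loose canes in the top view: cream (257,200), (320,207), (385,200), plus (477,224) in the vise. Look-alikes to leave are blue (229,145) and (432,369), and purple (347,155) and (228,336). I choose the cream ones and check them in a close crop.

```bash
cat > h.py <<'E'
from rig import ctrl
import cv2,numpy as np
from scipy.spatial.transform import Rotation as R
def cap(n): return ctrl.get_image(n)
def ray(d,uv,z):
    p=cv2.undistortPoints(np.array(uv,float).reshape(-1,1,2),d["camera_matrix"],np.array(d["dist_coeffs"])).reshape(-1,2)
    E=d["extrinsics"]; out=[]
    for x,y in p:
        v=E[:3,:3]@np.array([x,-y,-1]); o=E[:3,3]; out.append(o+v*(z-o[2])/v[2])
    return np.array(out)
def proj(d,P):
    E=d["extrinsics"]; q=(np.atleast_2d(P)-E[:3,3])@E[:3,:3]; q=q*[1,-1,-1]
    return cv2.projectPoints(q,np.zeros(3),np.zeros(3),d["camera_matrix"],np.array(d["dist_coeffs"]))[0].reshape(-1,2)
def canes(d,z=0.022,box=(200,150,500,300)):
    im=d["img"]; hsv=cv2.cvtColor(im,cv2.COLOR_RGB2HSV)
    m=((hsv[:,:,0]>12)&(hsv[:,:,0]<32)&(hsv[:,:,1]>35)&(hsv[:,:,2]>140)).astype(np.uint8)
    m=cv2.morphologyEx(m,cv2.MORPH_CLOSE,np.ones((7,7)))
    x0,y0,x1,y1=box; k=np.zeros_like(m); k[y0:y1,x0:x1]=1; m*=k
    n,l,s,c=cv2.connectedComponentsWithStats(m); r=[]
    for i in range(1,n):
        if s[i,4]<60: continue
        pts=np.argwhere(l==i)[:,::-1].astype(float)
        W=ray(d,pts,z)[:,:2]; (cx,cy),(w,h),a=cv2.minAreaRect((W*1000).astype(np.float32))
        if w<h: w,h,a=h,w,a+90
        r.append((np.round(c[i]),s[i,4],np.round([cx,cy],1),np.round([w,h]),round(a,1)))
    return r
def tcp():
    o=ctrl.get_obs(); return o["ee_pos"],R.from_rotvec(o["orientation"]),o
def go(x,y,z,ax=None):
    """cm along tool axes to world target; ax = world angle deg of the closing line (tool y)"""
    p,r,o=tcp(); M=r.as_matrix()
    d=M.T@(np.array([x,y,z])-p)*100
    t=None
    if ax is not None:
        cur=np.degrees(np.arctan2(M[1,1],M[0,1])); e=ax-cur
        t=-((e+90)%180-90) if M[2,2]<0 else ((e+90)%180-90)   # tool z down: world ccw = -turn
    print("inc cm",np.round(d,2),"turn",None if t is None else np.round(t,1),"pos",np.round(p,4),"q",np.round(o["joint_pos"],2))
E
python3 - <<'E'
from h import *
d=cap("top"); s=cap("scene")
for r in canes(d): print(r)
im=d["img"]
def cr(x0,y0,w,h,W,H): return cv2.resize(im[y0:y0+h,x0:x0+w],(W,H),interpolation=cv2.INTER_CUBIC)
a=np.hstack([cr(110,160,100,75,400,300),cr(430,170,100,75,400,300)])
b=np.hstack([cr(270,240,200,90,800,300)]) if 0 else np.hstack([cr(235,175,160,120,400,300),cr(270,250,180,135,400,300)])
cv2.imwrite("pics/c1.png",np.vstack([a,b])[:,:,::-1])
E
```

```text
(array([385., 199.]), np.int32(360), array([ 614.2, -130.6]), array([70., 21.]), 170.4)
(array([256., 199.]), np.int32(337), array([622.2, 118.5]), array([70., 19.]), 166.1)
(array([319., 204.]), np.int32(323), array([607.3,  -3. ]), array([72., 18.]), 82.6)
(array([477., 221.]), np.int32(270), array([ 563.2, -302.8]), array([71., 18.]), 85.8)
```

View pics/c1.png

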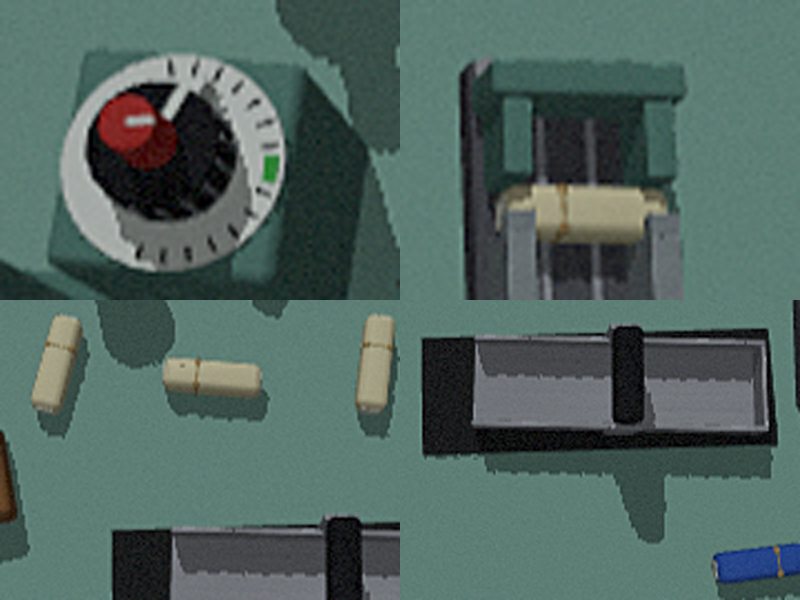

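```bash
python3 - <<'E'
from h import *
d=cap("top"); im=d["img"]; hsv=cv2.cvtColor(im,cv2.COLOR_RGB2HSV).astype(int)
H,S,V=[hsv[:,:,i] for i in range(3)]
def cen(m,x0,y0,x1,y1):
    k=np.zeros(m.shape,bool);k[y0:y1,x0:x1]=1;p=np.argwhere(m&k)[:,::-1].astype(float);return p
f=lambda p,z:np.round(ray(d,p,z)*1000,1)
w=cen((S<40)&(V>130),115,165,195,235); hull=cv2.convexHull(w.astype(np.float32)); e=cv2.fitEllipse(hull)
print("dial",e,f(e[0],.122))
g=cen((H>50)&(H<75)&(S>150),150,180,200,220); print("green",g.mean(0),f(g.mean(0),.122))
r=cen(((H<8)|(H>172))&(S>150)&(V>80),120,170,170,215); 
print("red",len(r),r.mean(0))
print("redtop",f([110+127/4,160+121/4],.177), "trimline",f([[110+130/4,160+121/4],[110+153/4,160+121/4]],.177))
print("pointer",f([[110+168/4,160+115/4],[110+192/4,160+80/4]],.148))
s=400/180; c=lambda x,y:[270+(x-400)/s,250+(y-300)/s]
b=f([c(612,326),c(643,326),c(643,423),c(612,423)],.112); print("bar",b[:,:2],b.mean(0))
t=f([c(473,338),c(473,430),c(770,428),c(768,333)],.044); print("trough",t[:,:2],t.mean(0))
m=f([c(422,338),c(422,454),c(777,444),c(768,329)],.004); print("mat",m[:,:2],m.mean(0))
v=lambda x,y:[430+(x-400)/4,170+y/4]
print("visebar",f([v(490,62),v(685,65)],.062), "prong +y, -y inner edges", f([v(533,97),v(645,97)],.058))
rh=cen(((H<8)|(H>172))&(S>150)&(V>80),460,240,505,290); print("handle",rh.min(0),rh.max(0),f([(rh.min(0)+[ (rh.max(0)-rh.min(0))[0]/2,7])],.1))
def cr(x0,y0,w,h,W,H): return cv2.resize(im[y0:y0+h,x0:x0+w],(W,H),interpolation=cv2.INTER_CUBIC)
cv2.imwrite("pics/c2.png",np.hstack([cr(80,225,120,120,480,480),cr(440,180,70,130,259,480)])[:,:,::-1])
E
```

```text
dial ((152.66773986816406, 200.1390380859375), (52.78569030761719, 57.155338287353516), 56.19294738769531) [[594. 283. 122.]]
green [172.86956522 202.08695652] [[589.4 248.4 122. ]]
red 133 [140.63157895 190.42105263]
redtop [[593.9 281.4 177. ]] trimline [[593.8 280.2 177. ]
 [593.6 271.  177. ]]
pointer [[605.7 275.7 148. ]
 [620.7 266.4 148. ]]
bar [[477.4 -76. ]
 [476.6 -99.5]
 [404.  -95. ]
 [404.8 -72. ]] [440.7   -85.625 112.   ]
trough [[ 481.8   31.2]
 [ 407.1   33.1]
 [ 400.9 -206.1]
 [ 478.1 -211.3]] [441.975 -88.275  44.   ]
mat [[ 489.2   76.2]
 [ 391.    77.6]
 [ 389.6 -221. ]
 [ 487.3 -222.1]] [439.275 -72.325   4.   ]
visebar [[ 622.9 -251.2   62. ]
 [ 618.5 -341.6   62. ]] prong +y, -y inner edges [[ 606.6 -270.8   58. ]
 [ 604.9 -322.8   58. ]]
handle [471. 255.] [494. 268.] [[ 472.2 -277.2  100. ]]
```

View pics/c2.png

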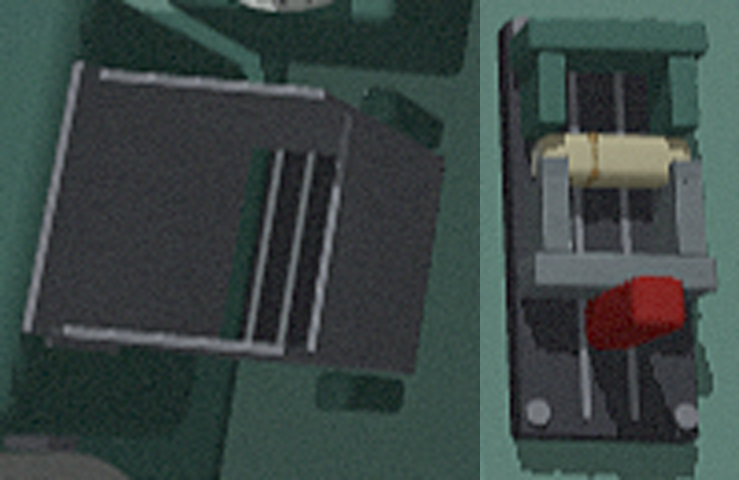

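```bash
python3 - <<'E'
from h import *
d=cap("top"); s=cap("scene")
f=lambda p,z:np.round(ray(d,p,z)*1000,1)[:,:2]
c=lambda x,y:[80+x/4,225+y/4]
print("lip",f([c(348,112),c(313,350)],.14)); print("side+x",f([c(100,75),c(322,95)],.175)); print("side-x",f([c(62,330),c(283,350)],.175)); print("rear",f([c(80,64),c(26,331)],.19))
v=lambda x,y:[440+(x-480)/3.7,180+y/3.692]
print("handle top",f([v(658,304)],.1),"bar",f([v(525,22),v(706,25)],.062),"bed",f([v(520,437),v(698,437),v(500,20)],.022),"cane ends",f([v(535,160),v(690,160)],.046))
# check mill model
yaw=np.radians(-7.6); O=np.array([.455,.301])
for yy,O in [(-7.6,O)]:
    y=np.radians(yy); M=np.array([[np.cos(y),-np.sin(y)],[np.sin(y),np.cos(y)]])
    for P in [(-51.5,-46,140),(51.5,-46,140),(-51.5,46,190),(51.5,46,190),(140,0,122)]:
        w=np.append(O+M@(np.array(P[:2])/1000),P[2]/1000); print(P,np.round(w*1000,1),np.round((proj(d,w)[0]-[80,225])*4))
hs=cv2.cvtColor(d["img"],cv2.COLOR_RGB2HSV).astype(int)
m=(hs[:,:,0]<14)&(hs[:,:,1]>120)
p=np.argwhere(m[125:180,255:305])[:,::-1]+[255,125]; print("cup px",p.min(0),p.max(0),f([[280,144],[280,168]],.07))
go(.472,-.278,.2,87)
E
```

```text
lip [[497.8 249.1]
 [402.5 259.2]]
side+x [[508.9 335. ]
 [498.2 248.2]]
side-x [[410.9 342.6]
 [400.7 258.8]]
rear [[510.3 336. ]
 [409.8 348.8]]
handle top [[ 471.3 -286.7]] bar [[ 622.1 -250.5]
 [ 617.5 -341.2]] bed [[ 418.1 -239.6]
 [ 415.2 -328.3]
 [ 636.5 -250. ]] cane ends [[ 554.4 -253.5]
 [ 551.8 -331.4]]
(-51.5, -46, 140) [397.9 262.2 140. ] [305. 362.]
(51.5, -46, 140) [500.  248.6 140. ] [350. 107.]
(-51.5, 46, 190) [410.  353.4 190. ] [ 14. 331.]
(51.5, 46, 190) [512.1 339.8 190. ] [70. 60.]
(140, 0, 122) [593.8 282.5 122. ] [292. -99.]
cup px [264 133] [294 170] [[712.6  67.5]
 [664.8  68.2]]
inc cm [-54.53 -57.66   6.08] turn -22.1 pos [0.2226 0.4754 0.2606] q [ 0.91  0.31  1.5  -0.    1.33 -0.22]
```

Request:
move_arm(
  increments=[
    [-4.1,-4.3,0],
    [-8.2,-8.6,0],
    [-12.3,-13,0],
    [-16.4,-17.3,0],
    [-20.5,-21.6,0],
  ],
  gripper=0.4,
)

```text
schema error: expected 4 numbers
```

Request:
move_arm(
  increments=[
    [-4.1,-4.3,0],
    [-8.2,-8.6,0],
    [-12.3,-13,0],
    [-16.4,-17.3,0],
    [-20.5,-21.6,0],
  ],
)

```text
schema error: expected 4 numbers
```

Request:
move_arm(
  increments=[
    [-4.1,-4.3,2,-7],
    [-8.2,-8.6,4,-14],
    [-13.5,-14.4,6,-22],
    [-13.5,-14.4,6,-22],
    [-13.5,-14.4,6,-22],
  ],
)

```text
clock: 0.98
ee_pos: [0.2841, 0.2872, 0.2008]
orientation: [-0.089, -3.14, 0.0]
force: [0.3, 0.2, -0.8]
gripper_width: 0.999
gripper_force: 0.0
```

```bash
python3 - <<'E'
from h import *
d=cap("top");im=d["img"]; w=cap("wrist")["img"]
cv2.imwrite("pics/w1.png",w[:,:,::-1])
go(.470,-.2875,.085,87)
E
```

```text
inc cm [-21.69 -56.51  11.59] turn -0.1 pos [0.2839 0.2884 0.2011] q [ 0.5   0.11  1.92  0.    1.11 -1.02]
```

View pics/w1.png

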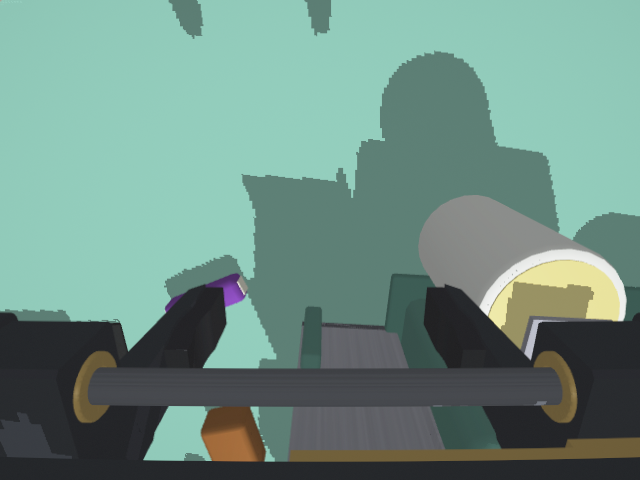

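The wrist view shows only the mill, jug and purple look-alike below, so nothing was touched. Rows need all four numbers. Now moving above the jaw handle.

Request:
move_arm(
  increments=[
    [-2.2,-5.6,0,0],
    [-4.4,-11.2,0,0],
    [-6.6,-16.8,0,0],
    [-8.8,-22.4,0,0],
    [-11,-28,0,0],
  ],
  gripper=0.4,
)

```text
clock: 1.7
ee_pos: [0.3795, 0.0012, 0.2012]
orientation: [0.082, 3.139, -0.0]
force: [1.7, 0.2, 0.1]
gripper_width: 0.598
gripper_force: 0.0
```

Request:
move_arm(
  increments=[
    [-2.2,-5.6,0,0],
    [-4.4,-11.2,0,0],
    [-6.6,-16.8,0,0],
    [-8.8,-22.4,0,0],
    [-10.7,-28.5,0,0],
  ],
)

```text
clock: 2.33
ee_pos: [0.4714, -0.2876, 0.2008]
orientation: [0.082, 3.14, -0.0]
force: [1.1, -0.9, -0.2]
gripper_width: 0.603
gripper_force: 0.0
```

```bash
python3 - <<'E'
from h import *
w=cap("wrist"); cv2.imwrite("pics/w2.png",w["img"][:,:,::-1])
print(np.round(w["extrinsics"],3),w["camera_matrix"][0,0])
go(.470,-.2875,.085,87)
E
```

```text
[[ 0.053 -0.949 -0.309  0.39 ]
 [ 0.999  0.05   0.017 -0.284]
 [-0.001 -0.31   0.951  0.325]
 [ 0.     0.     0.     1.   ]] 373.03591128112436
inc cm [ 0.24  0.66 11.52] turn -0.2 pos [ 0.4718 -0.2939  0.2002] q [-0.77  0.43  1.49 -0.    1.21 -2.28]
```

View pics/w2.png

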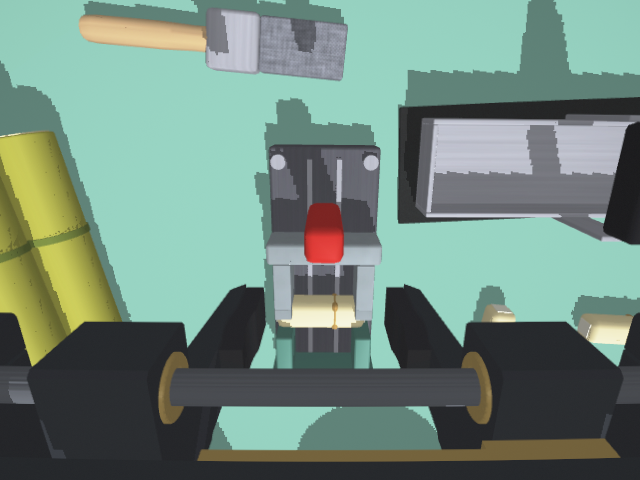

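```bash
python3 - <<'E'
from h import *
w=cap("wrist"); p,r,o=tcp()
print(np.round(ray(w,[[324,250],[306,262],[342,262]],.1),4))
print(np.round(ray(w,[[335,303],[355,312],[291,312]],.046),4))
go(.470,-.2885,.085,87)
E
```

```text
[[ 0.4736 -0.2961  0.1   ]
 [ 0.4812 -0.3082  0.1   ]
 [ 0.4825 -0.2849  0.1   ]]
[[ 0.5414 -0.291   0.046 ]
 [ 0.5509 -0.2746  0.046 ]
 [ 0.5479 -0.3285  0.046 ]]
inc cm [ 0.13  0.2  11.49] turn -0.2 pos [ 0.4712 -0.2904  0.1999] q [-0.76  0.43  1.5  -0.    1.21 -2.28]
```

Request:
move_arm(
  increments=[
    [0.1,0.1,4,0],
    [0.1,0.1,8,0],
    [0.1,0.1,11.5,0],
    [0.1,0.1,11.5,0],
    [0.1,0.1,11.5,0],
  ],
)

```text
clock: 3.05
ee_pos: [0.4699, -0.2854, 0.0872]
orientation: [0.083, 3.139, -0.002]
force: [-0.1, 0.6, -0.2]
gripper_width: 0.6
gripper_force: 0.0
```

Request:
move_arm(
  increments=[
    [0,0,0,0],
    [0,0,0,0],
    [0,0,0,0],
    [0,0,0,0],
    [0,0,0,0],
  ],
  gripper=1,
  grip_force=20,
)

```text
clock: 3.68
ee_pos: [0.469, -0.2881, 0.0865]
orientation: [0.085, 3.139, -0.008]
force: [-1.5, -13.1, -1.9]
gripper_width: 0.291
gripper_force: 20.0
```

Request:
move_arm(
  increments=[
    [1.2,0,0,0],
    [2.4,0,0,0],
    [3.6,0,0,0],
    [4.4,0,0,0],
    [4.9,0,0,0],
  ],
)

```text
clock: 4.3
ee_pos: [0.4204, -0.2852, 0.0865]
orientation: [0.086, 3.137, -0.008]
force: [4.2, -10.4, -5.5]
gripper_width: 0.292
gripper_force: 20.0
```

Request:
move_arm(
  increments=[
    [0.1,0,0,0],
    [0.1,0,0,0],
    [0.1,0,0,0],
  ],
)

```text
clock: 4.68
ee_pos: [0.4195, -0.2851, 0.0864]
orientation: [0.085, 3.138, -0.008]
force: [0.5, -11.0, -4.1]
gripper_width: 0.293
gripper_force: 20.0
```

Request:
move_arm(
  increments=[
    [0,0,0,0],
    [0,0,0,0],
    [0,0,-5,0],
    [0,0,-10,0],
    [0,0,-10,0],
  ],
  gripper=0.45,
)

```text
clock: 5.3
ee_pos: [0.4199, -0.2837, 0.189]
orientation: [0.084, 3.136, -0.007]
force: [0.6, -1.4, -0.1]
gripper_width: 0.552
gripper_force: 0.0
```

```bash
python3 - <<'E'
from h import *
w=cap("wrist"); cv2.imwrite("pics/w3.png",w["img"][:,:,::-1])
d=cap("top")
for r in canes(d): print(r)
go(.55,-.292,.2,-3)
E
```

```text
(array([256., 199.]), np.int32(345), array([622.1, 118.4]), array([71., 20.]), 166.4)
(array([385., 199.]), np.int32(368), array([ 614.4, -130.7]), array([70., 21.]), 170.4)
(array([319., 204.]), np.int32(336), array([607.7,  -2.6]), array([73., 19.]), 84.0)
(array([477., 222.]), np.int32(328), array([ 563. , -302.7]), array([75., 19.]), 85.6)
inc cm [-13.16  -0.23  -1.47] turn 89.9 pos [ 0.4187 -0.2826  0.1854] q [-0.83  0.34  1.66  0.    1.14 -2.34]
```

View pics/w3.png

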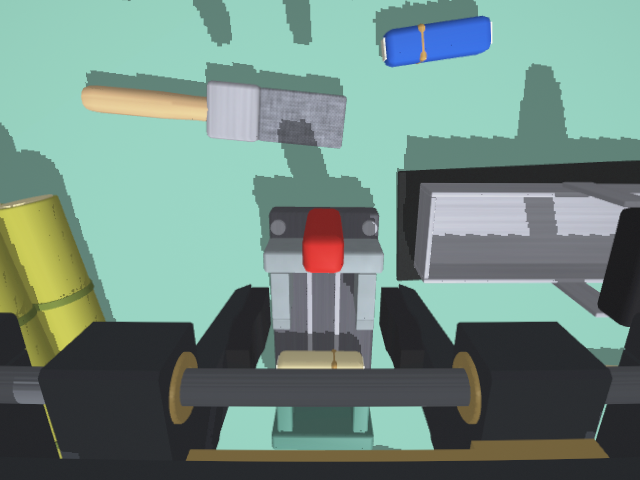

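Request:
move_arm(
  increments=[
    [-3,0,-1.5,10],
    [-6,0,-1.5,20],
    [-9,-0.1,-1.5,30],
    [-12,-0.2,-1.5,40],
    [-13.4,-0.2,-1.5,50],
  ],
)

```text
clock: 6.02
ee_pos: [0.5533, -0.2916, 0.1983]
orientation: [-1.409, -2.804, -0.001]
force: [-0.5, -0.5, 0.3]
gripper_width: 0.551
gripper_force: 0.0
```

Request:
move_arm(
  increments=[
    [0,0,0,10],
    [0,0,0,20],
    [0,0,0,30],
    [0,0,0,40],
    [0,0,0,40],
  ],
)

```text
clock: 6.65
ee_pos: [0.5522, -0.2918, 0.199]
orientation: [-2.277, -2.161, 0.001]
force: [-0.8, 0.2, 0.1]
gripper_width: 0.546
gripper_force: 0.0
```

```bash
python3 - <<'E'
from h import *
go(.552,-.292,.054,-3)
E
```

```text
inc cm [-4.00e-02  1.00e-02  1.45e+01] turn 0.0 pos [ 0.5522 -0.2918  0.199 ] q [-0.67  0.58  1.26 -0.    1.31 -0.62]
```

Request:
move_arm(
  increments=[
    [0,0,5,0],
    [0,0,10,0],
    [0,0,13,0],
    [0,0,14.5,0],
    [0,0,14.5,0],
  ],
)

```text
clock: 7.28
ee_pos: [0.5524, -0.292, 0.0551]
orientation: [-2.278, -2.162, 0.0]
force: [0.1, -0.2, 0.6]
gripper_width: 0.551
gripper_force: 0.0
```

Request:
move_arm(
  increments=[
    [0,0,0,0],
    [0,0,0,0],
    [0,0,0,0],
    [0,0,-3,0],
    [0,0,-8,0],
  ],
  gripper=1,
  grip_force=15,
)

```text
clock: 7.9
ee_pos: [0.5519, -0.2917, 0.1355]
orientation: [-2.278, -2.159, 0.001]
force: [0.6, -0.8, -0.7]
gripper_width: 0.275
gripper_force: 15.0
```

```bash
python3 - <<'E'
from h import *
go(.457,-.153,.14,-1); go(.457,-.153,.07,-1)
E
```

```text
inc cm [ 13.34 -10.22  -0.4 ] turn -2.1 pos [ 0.5519 -0.2917  0.1355] q [-0.67  0.64  1.33 -0.    1.17 -0.62]
inc cm [ 13.32 -10.2    6.6 ] turn -2.1 pos [ 0.5519 -0.2917  0.1355] q [-0.67  0.64  1.33 -0.    1.17 -0.62]
```

Request:
move_arm(
  increments=[
    [4,-3.1,-0.4,-2],
    [8,-6.2,-0.4,-2],
    [12,-9.2,-0.4,-2],
    [13.3,-10.2,-0.4,-2],
    [13.3,-10.2,2,-2],
  ],
)

```text
clock: 8.52
ee_pos: [0.4582, -0.1533, 0.1171]
orientation: [2.238, 2.199, 0.001]
force: [0.3, -0.5, -0.2]
gripper_width: 0.265
gripper_force: 15.0
```

Request:
move_arm(
  increments=[
    [0,0,2,0],
    [0,0,4,0],
    [0,0,4.6,0],
    [0,0,4.6,0],
    [0,0,4.6,0],
  ],
)

```text
clock: 9.15
ee_pos: [0.458, -0.154, 0.0704]
orientation: [2.242, 2.2, 0.0]
force: [-1.6, 0.3, -0.3]
gripper_width: 0.271
gripper_force: 15.0
```

Request:
move_arm(
  increments=[
    [0,0,0,0],
    [0,0,0,0],
    [0,0,0,0],
    [0,0,-4,0],
    [0,0,-9,0],
  ],
  gripper=0.45,
)

```text
clock: 9.78
ee_pos: [0.4575, -0.1536, 0.1604]
orientation: [-2.241, -2.199, 0.001]
force: [-0.4, -1.1, 0.4]
gripper_width: 0.548
gripper_force: 0.0
```

```bash
python3 - <<'E'
from h import *
d=cap("top"); cv2.imwrite("pics/t2.png",d["img"][120:340,190:510,::-1].repeat(2,0).repeat(2,1))
for r in canes(d): print(r)
go(.614,-.131,.16,80);go(.614,-.131,.03,80)
E
```

```text
(array([256., 199.]), np.int32(322), array([622.8, 118.6]), array([70., 19.]), 166.1)
(array([385., 199.]), np.int32(343), array([ 614.7, -130.7]), array([69., 21.]), 170.2)
(array([319., 204.]), np.int32(312), array([607.8,  -2.2]), array([71., 17.]), 83.0)
inc cm [ 2.68 15.37  0.79] turn -81.1 pos [ 0.4598 -0.1549  0.1669] q [-0.57  0.32  1.75  0.    1.06 -0.55]
inc cm [ 2.74 15.27 13.79] turn -81.1 pos [ 0.4598 -0.1549  0.1669] q [-0.57  0.32  1.75  0.    1.06 -0.55]
```

View pics/t2.png

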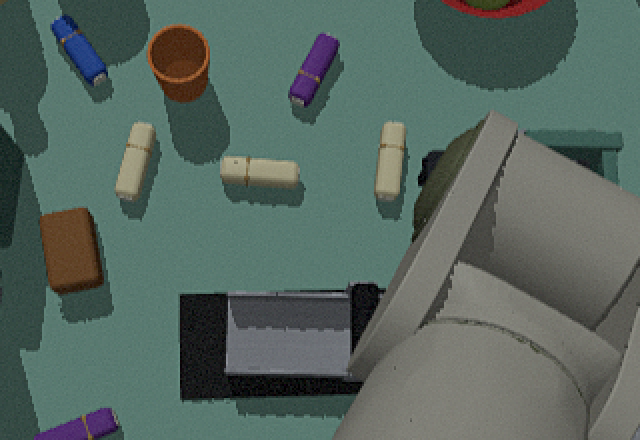

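Request:
move_arm(
  increments=[
    [0.6,3.8,0.5,-10],
    [1.2,7.6,0.5,-20],
    [1.8,11.4,0.5,-30],
    [2.7,15.4,0.5,-40],
    [2.7,15.4,0.5,-50],
  ],
)

```text
clock: 10.45
ee_pos: [0.614, -0.129, 0.1538]
orientation: [1.091, 2.946, 0.0]
force: [-0.2, 0.2, -0.0]
gripper_width: 0.546
gripper_force: 0.0
```

Request:
move_arm(
  increments=[
    [0,0,0,-10],
    [0,0,0,-20],
    [0,0,0,-31],
    [0,0,0,-31],
    [0,0,0,-31],
  ],
)

```text
clock: 11.08
ee_pos: [0.6124, -0.1298, 0.1546]
orientation: [-0.282, -3.129, 0.0]
force: [0.4, 0.1, -0.1]
gripper_width: 0.55
gripper_force: 0.0
```

```bash
python3 - <<'E'
from h import *
w=cap("wrist"); cv2.imwrite("pics/w4.png",w["img"][:,:,::-1])
go(.615,-.131,.03,80)
E
```

```text
inc cm [-0.28 -0.07 12.47] turn -0.3 pos [ 0.6124 -0.1298  0.1547] q [-0.4   0.63  1.31  0.    1.21 -1.79]
```

View pics/w4.png

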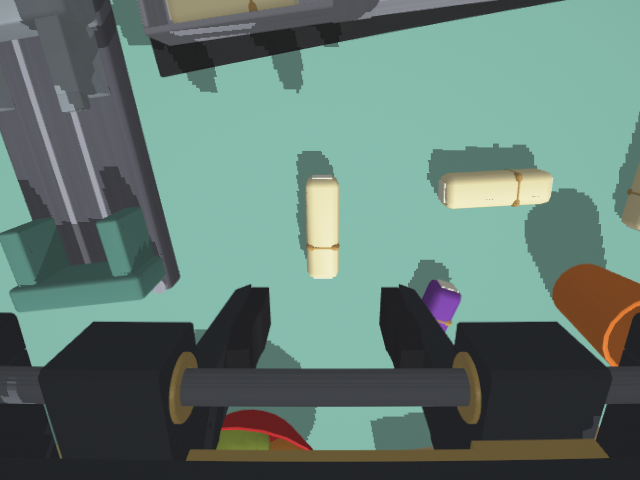

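Request:
move_arm(
  increments=[
    [-0.2,-0.1,5,0],
    [-0.2,-0.1,10,0],
    [-0.2,-0.1,12.5,0],
    [-0.2,-0.1,12.5,0],
    [-0.2,-0.1,12.5,0],
  ],
)

```text
clock: 11.75
ee_pos: [0.6149, -0.1314, 0.0312]
orientation: [0.277, 3.127, -0.001]
force: [-0.2, -0.2, 1.2]
gripper_width: 0.553
gripper_force: 0.0
```

Request:
move_arm(
  increments=[
    [0,0,0,0],
    [0,0,0,0],
    [0,0,0,0],
    [0,0,-4,0],
    [0,0,-11,0],
  ],
  gripper=1,
)

```text
clock: 12.38
ee_pos: [0.6132, -0.1308, 0.1319]
orientation: [-0.276, -3.125, -0.002]
force: [0.4, -0.6, -0.6]
gripper_width: 0.268
gripper_force: 15.0
```

```bash
python3 - <<'E'
from h import *
go(.425,-.153,.15,-1)
E
```

```text
inc cm [18.15 -5.49 -1.74] turn 80.9 pos [ 0.6132 -0.1308  0.1319] q [-0.4   0.65  1.32 -0.    1.17 -1.79]
```

Request:
move_arm(
  increments=[
    [4.5,-1.4,-1.7,10],
    [9,-2.8,-1.7,20],
    [13.5,-4.2,-1.7,30],
    [18.1,-5.5,-1.7,40],
    [18.1,-5.5,-1.7,50],
  ],
)

```text
clock: 13.0
ee_pos: [0.4241, -0.1534, 0.1494]
orientation: [-1.583, -2.713, 0.0]
force: [0.9, -0.6, 0.4]
gripper_width: 0.27
gripper_force: 15.0
```

Request:
move_arm(
  increments=[
    [0,0,0,10],
    [0,0,0,20],
    [0,0,0,31],
    [0,0,0,31],
    [0,0,0,31],
  ],
)

```text
clock: 13.62
ee_pos: [0.4263, -0.1535, 0.1493]
orientation: [2.238, 2.204, -0.0]
force: [-0.3, 0.1, -0.8]
gripper_width: 0.275
gripper_force: 15.0
```

```bash
python3 - <<'E'
from h import *
go(.425,-.153,.07,-1)
E
```

```text
inc cm [ 0.05 -0.13  7.93] turn 0.1 pos [ 0.4263 -0.1535  0.1493] q [-0.61  0.29  1.85 -0.    1.   -0.59]
```

Request:
move_arm(
  increments=[
    [0,-0.1,4,0],
    [0,-0.1,7,0],
    [0,-0.1,7.9,0],
    [0,-0.1,7.9,0],
    [0,-0.1,7.9,0],
  ],
)

```text
clock: 14.25
ee_pos: [0.4259, -0.1539, 0.0712]
orientation: [2.24, 2.2, 0.001]
force: [-0.6, -0.2, -0.1]
gripper_width: 0.266
gripper_force: 15.0
```

Request:
move_arm(
  increments=[
    [0,0,0,0],
    [0,0,0,0],
    [0,0,0,0],
    [0,0,-4,0],
    [0,0,-9,0],
  ],
  gripper=0.45,
)

```text
clock: 14.88
ee_pos: [0.4249, -0.1533, 0.1609]
orientation: [-2.241, -2.199, 0.001]
force: [1.0, -0.4, -0.1]
gripper_width: 0.549
gripper_force: 0.0
```

```bash
python3 - <<'E'
from h import *
d=cap("top")
for r in canes(d): print(r)
go(.608,-.0025,.16,-6.5)
E
```

```text
(array([256., 199.]), np.int32(327), array([622.5, 118.4]), array([69., 19.]), 164.9)
(array([319., 204.]), np.int32(313), array([607.6,  -2.2]), array([71., 17.]), 82.7)
inc cm [15.55 17.79  0.77] turn 5.4 pos [ 0.4272 -0.1546  0.1671] q [-0.61  0.26  1.84  0.    1.04 -0.59]
```

Request:
move_arm(
  increments=[
    [3.9,4.4,0.5,3],
    [7.8,8.8,0.5,5.5],
    [11.7,13.2,0.5,5.5],
    [15.5,17.8,0.5,5.5],
    [15.5,17.8,0.5,5.5],
  ],
)

```text
clock: 15.55
ee_pos: [0.6077, 0.0005, 0.1542]
orientation: [-2.341, -2.094, -0.0]
force: [-0.4, -0.6, 0.0]
gripper_width: 0.55
gripper_force: 0.0
```

Request:
move_arm(
  increments=[
    [0,0,0,0],
    [0,0,0,0],
  ],
)

```text
clock: 15.8
ee_pos: [0.6056, -0.0029, 0.1554]
orientation: [-2.347, -2.089, 0.0]
force: [-0.0, 0.4, 0.5]
gripper_width: 0.549
gripper_force: 0.0
```

```bash
python3 - <<'E'
from h import *
w=cap("wrist"); 
for r in canes(w,box=(0,0,640,310)): print(r)
go(.608,-.0025,.032,-6.5)
E
```

```text
(array([326.,  46.]), np.int32(4570), array([619., 116.]), array([74., 24.]), 164.8)
(array([489., 107.]), np.int32(2998), array([727.9,  66.7]), array([72., 71.]), 93.5)
(array([325., 227.]), np.int32(3067), array([604.5,  -3.6]), array([76., 23.]), 83.3)
(array([458., 280.]), np.int32(71), array([699.6, -57.1]), array([23.,  4.]), 64.2)
inc cm [ 0.07  0.22 12.35] turn -0.2 pos [ 0.6057 -0.0029  0.1555] q [-0.2   0.58  1.38 -0.    1.18 -0.08]
```

Request:
move_arm(
  increments=[
    [0,0,5,0],
    [0,0,10,0],
    [0,0,12.3,0],
    [0,0,12.3,0],
    [0,0,12.3,0],
  ],
)

```text
clock: 16.48
ee_pos: [0.6068, -0.0024, 0.0338]
orientation: [2.345, 2.088, 0.002]
force: [0.4, 0.1, 0.2]
gripper_width: 0.554
gripper_force: 0.0
```

Request:
move_arm(
  increments=[
    [0,0,0,0],
    [0,0,0,0],
    [0,0,0,0],
    [0,0,-4,0],
    [0,0,-11,0],
  ],
  gripper=1,
)

```text
clock: 17.1
ee_pos: [0.6053, -0.0018, 0.1345]
orientation: [-2.343, -2.088, 0.004]
force: [1.3, -0.3, -0.0]
gripper_width: 0.271
gripper_force: 15.0
```

```bash
python3 - <<'E'
from h import *
go(.457,-.021,.14,-1)
E
```

```text
inc cm [ -3.61 -14.51  -0.5 ] turn -5.6 pos [ 0.6053 -0.0018  0.1345] q [-0.2   0.61  1.4   0.    1.14 -0.08]
```

Request:
move_arm(
  increments=[
    [-1.2,-4.8,-0.5,-5.5],
    [-2.4,-9.6,-0.5,-5.5],
    [-3.6,-14.5,-0.5,-5.5],
    [-3.6,-14.5,-0.5,-5.5],
    [-3.6,-14.5,-0.5,-5.5],
  ],
)

```text
clock: 17.73
ee_pos: [0.4588, -0.0213, 0.1402]
orientation: [2.242, 2.199, 0.001]
force: [0.2, -0.4, 0.5]
gripper_width: 0.272
gripper_force: 15.0
```

Request:
move_arm(
  increments=[
    [0,0,3,0],
    [0,0,6,0],
    [0,0,7,0],
    [0,0,7,0],
    [0,0,7,0],
  ],
)

```text
clock: 18.35
ee_pos: [0.4588, -0.0212, 0.0706]
orientation: [2.241, 2.199, 0.001]
force: [0.7, 0.4, 0.4]
gripper_width: 0.27
gripper_force: 15.0
```

Request:
move_arm(
  increments=[
    [0,0,0,0],
    [0,0,0,0],
    [0,0,0,0],
    [0,0,-4,0],
    [0,0,-9,0],
  ],
  gripper=0.45,
)

```text
clock: 18.98
ee_pos: [0.4575, -0.0209, 0.1604]
orientation: [-2.241, -2.199, 0.002]
force: [1.0, 0.5, 0.1]
gripper_width: 0.552
gripper_force: 0.0
```

```bash
python3 - <<'E'
from h import *
d=cap("top")
for r in canes(d): print(r)
go(.619,.1165,.16,75)
E
```

```text
(array([256., 199.]), np.int32(328), array([622.4, 118.7]), array([69., 19.]), 166.1)
(array([411., 278.]), np.int32(211), array([ 459.1, -168.2]), array([51., 13.]), 88.1)
(array([409., 294.]), np.int32(299), array([ 428.6, -163.1]), array([52., 18.]), 88.1)
inc cm [14.1  15.62  0.76] turn -76.1 pos [ 0.4601 -0.0215  0.1667] q [-0.3   0.27  1.82  0.    1.04 -0.28]
```

Request:
move_arm(
  increments=[
    [3.5,3.9,0.5,-10],
    [7,7.8,0.5,-20],
    [10.5,11.7,0.5,-30],
    [14.1,15.6,0.5,-40],
    [14.1,15.6,0.5,-50],
  ],
)

```text
clock: 19.65
ee_pos: [0.618, 0.1191, 0.1536]
orientation: [-1.09, -2.946, -0.0]
force: [-0.2, -0.2, 0.0]
gripper_width: 0.546
gripper_force: 0.0
```

Request:
move_arm(
  increments=[
    [0,0,0,-10],
    [0,0,0,-20],
    [0,0,0,-25.5],
    [0,0,0,-25.5],
    [0,0,0,-25.5],
  ],
)

```text
clock: 20.27
ee_pos: [0.6167, 0.1169, 0.1546]
orientation: [-0.429, -3.112, 0.0]
force: [0.6, 0.6, 0.1]
gripper_width: 0.549
gripper_force: 0.0
```

```bash
python3 - <<'E'
from h import *
w=cap("wrist"); cv2.imwrite("pics/w5.png",w["img"][:,:,::-1])
for r in canes(w,box=(0,0,640,310)): print(r)
go(.619,.1165,.033,75.5)
E
```

```text
(array([385.,  84.]), np.int32(8398), array([531.9, 179.2]), array([74., 46.]), 9.2)
(array([46., 56.]), np.int32(3839), array([454.7, -26.3]), array([74., 24.]), 87.1)
(array([325., 225.]), np.int32(2363), array([617.1, 116.2]), array([75., 23.]), 165.1)
inc cm [-0.24  0.02 12.16] turn -1.2 pos [0.6167 0.117  0.1546] q [ 0.    0.63  1.3   0.    1.21 -1.3 ]
```

View pics/w5.png

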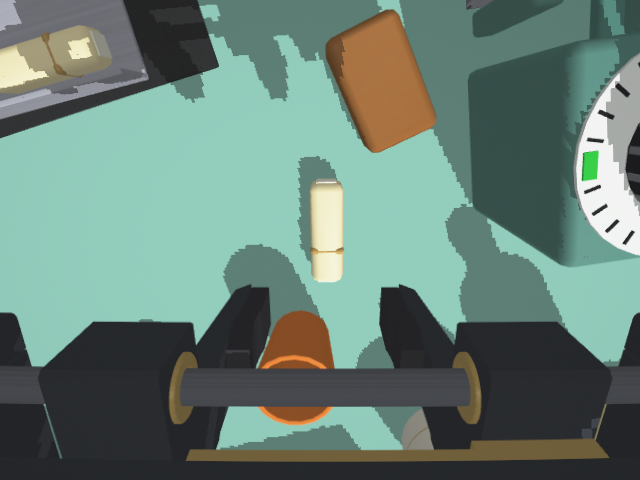

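Request:
move_arm(
  increments=[
    [0,0,4,-1],
    [0,0,8,-1],
    [0,0,12,-1],
    [0,0,12.2,-1],
    [0,0,12.2,-1],
  ],
)

```text
clock: 20.95
ee_pos: [0.6175, 0.117, 0.0342]
orientation: [0.399, 3.114, 0.0]
force: [-0.7, -0.5, 0.6]
gripper_width: 0.55
gripper_force: 0.0
```

Request:
move_arm(
  increments=[
    [0,0,0,0],
    [0,0,0,0],
    [0,0,0,0],
    [0,0,-4,0],
    [0,0,-11,0],
  ],
  gripper=1,
)

```text
clock: 21.58
ee_pos: [0.6158, 0.1169, 0.135]
orientation: [-0.398, -3.112, 0.001]
force: [-0.3, -0.0, 0.2]
gripper_width: 0.272
gripper_force: 15.0
```

```bash
python3 - <<'E'
from h import *
go(.425,-.021,.14,-1)
E
```

```text
inc cm [ 14.99 -18.15  -0.43] turn 76.4 pos [0.6158 0.1169 0.135 ] q [ 0.    0.65  1.32 -0.    1.18 -1.32]
```

Request:
move_arm(
  increments=[
    [3.7,-4.5,-0.4,10],
    [7.4,-9,-0.4,20],
    [11.1,-13.5,-0.4,30],
    [15,-18.1,-0.4,40],
    [15,-18.1,-0.4,50],
  ],
)

```text
clock: 22.2
ee_pos: [0.4234, -0.0216, 0.1393]
orientation: [-1.69, -2.647, 0.001]
force: [0.4, -0.3, -0.3]
gripper_width: 0.269
gripper_force: 15.0
```

Request:
move_arm(
  increments=[
    [0,0,0,10],
    [0,0,0,20],
    [0,0,0,26.5],
    [0,0,0,26.5],
    [0,0,0,26.5],
  ],
)

```text
clock: 22.82
ee_pos: [0.4259, -0.0204, 0.1393]
orientation: [2.24, 2.203, 0.0]
force: [-0.5, -1.1, -0.8]
gripper_width: 0.271
gripper_force: 15.0
```

Request:
move_arm(
  increments=[
    [0,0,3,0],
    [0,0,6,0],
    [0,0,7,0],
    [0,0,7,0],
    [0,0,7,0],
  ],
)

```text
clock: 23.45
ee_pos: [0.4264, -0.0206, 0.0701]
orientation: [2.241, 2.2, 0.001]
force: [-0.2, 0.8, -0.9]
gripper_width: 0.271
gripper_force: 15.0
```

Request:
move_arm(
  increments=[
    [0,0,0,0],
    [0,0,0,0],
    [0,0,0,0],
    [0,0,-6,0],
    [0,0,-12,0],
  ],
  gripper=0.45,
)

```text
clock: 24.08
ee_pos: [0.4256, -0.0203, 0.1907]
orientation: [-2.242, -2.199, 0.001]
force: [1.2, -1.3, 1.0]
gripper_width: 0.553
gripper_force: 0.0
```

```bash
python3 - <<'E'
from h import *
go(.594,.2814,.25,69)
E
```

```text
inc cm [30.49 16.26 -5.94] turn -70.1 pos [ 0.4256 -0.0203  0.1907] q [-0.32  0.17  1.88  0.    1.09 -0.31]
```

Request:
move_arm(
  increments=[
    [5,2.7,-5,-10],
    [10,5.4,-6,-20],
    [15,8.1,-6,-30],
    [20,10.8,-6,-40],
    [25,13.4,-6,-50],
  ],
  gripper=0,
)

```text
clock: 24.7
ee_pos: [0.5653, 0.2289, 0.2492]
orientation: [1.093, 2.945, -0.0]
force: [1.2, 0.1, 0.7]
gripper_width: 1.002
gripper_force: 0.0
```

```bash
python3 - <<'E'
from h import *
go(.594,.2814,.25,69)
E
```

```text
inc cm [ 1.25  5.86 -0.08] turn -19.7 pos [0.5653 0.2289 0.2492] q [ 0.19  0.51  1.24 -0.    1.39 -0.67]
```

Request:
move_arm(
  increments=[
    [0.6,3,0,-10],
    [1.2,5.8,0,-20],
    [1.2,5.8,0,-20],
    [1.2,5.8,0,-20],
  ],
)

```text
clock: 25.2
ee_pos: [0.5935, 0.278, 0.2491]
orientation: [-0.579, -3.087, 0.001]
force: [-0.1, -0.2, -0.0]
gripper_width: 0.995
gripper_force: 0.0
```

```bash
python3 - <<'E'
from h import *
w=cap("wrist"); np.savez("wk.npz",**w); cv2.imwrite("pics/w6.png",w["img"][:,:,::-1])
p,r,o=tcp(); print(proj(w,[[.594,.2814,.177],[.594,.2814,.148],[.594,.2814,.122]]))
go(.594,.2814,.147,69)
E
```

```text
[[333.55280636 262.51362171]
 [332.59898545 245.27344052]
 [331.91269197 232.8778727 ]]
inc cm [ 0.08  0.35 10.23] turn -0.2 pos [0.5935 0.2778 0.2493] q [ 0.26  0.62  1.07 -0.    1.46 -0.94]
```

View pics/w6.png

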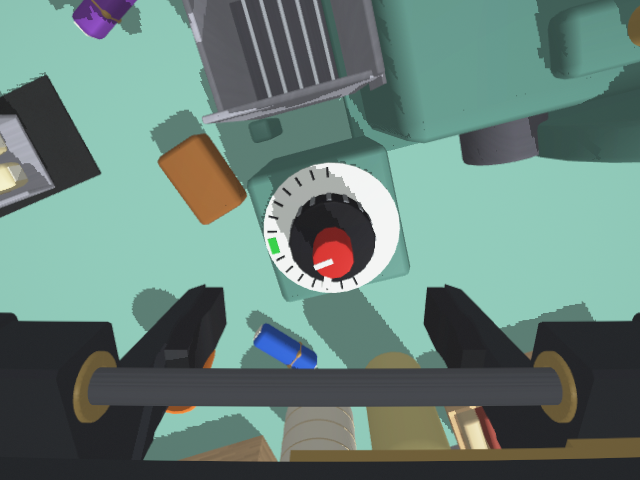

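```bash
python3 - <<'E'
from h import *
w=np.load("wk.npz"); im=w["img"]; 
s=cap("scene"); q=proj(s,[[.594,.2814,.148]])[0].astype(int); print(q)
cv2.imwrite("pics/z6.png",np.hstack([cv2.resize(im[155:305,255:405],(400,400)),cv2.resize(s["img"][q[1]-40:q[1]+40,q[0]-40:q[0]+40],(400,400))])[:,:,::-1])
for a in (-20,-31,-45): print(a,(proj(w,[[.594+.036*np.cos(np.radians(a)),.2814+.036*np.sin(np.radians(a)),z] for z in(.127,.148)])-[255,155])*400/150)
E
```

```text
[392 339]
-20 [[207.56823581 339.38841422]
 [209.17153351 375.35326415]]
-31 [[182.24416373 337.67111425]
 [181.83405364 373.52204427]]
-45 [[151.20750434 329.15610435]
 [148.31901108 364.44102719]]
```

View pics/z6.png

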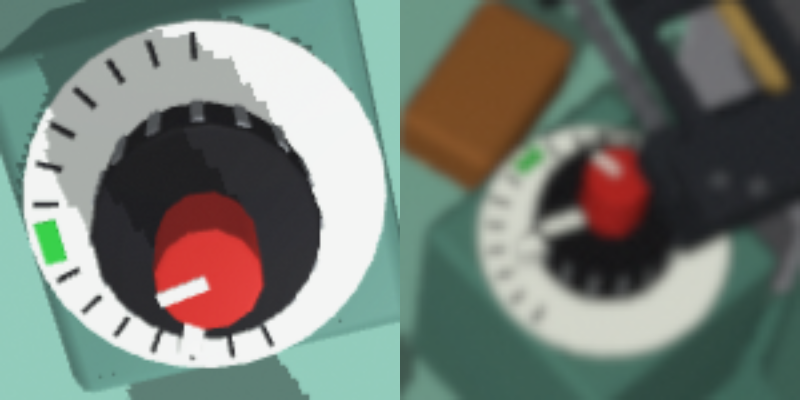

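```bash
python3 - <<'E'
from h import *
w=np.load("wk.npz")
def ang(pts,z):
    q=ray(w,[[255+x*150/400,155+y*150/400] for x,y in pts],z)[:,:2]-[.594,.2814]
    print(z,np.round(np.degrees(np.arctan2(q[:,1],q[:,0])),1),np.round(np.hypot(*q.T)*1000,1))
ang([(49,242),(68,275),(157,341),(231,346),(267,334),(194,47)],.122)
for z in (.13,.137,.148): ang([(191,345),(191,357),(191,330)],z)
go(.594,.2814,.147,69)
E
```

```text
0.122 [-98.2 -83.9 -39.9 -10.8   4.  162.8] [43.  41.8 41.  41.1 40.6 42.7]
0.13 [-27.1 -26.6 -27.9] [36.4 40.  32. ]
0.137 [-27.8 -27.1 -28.7] [33.1 36.5 28.8]
0.148 [-29.1 -28.3 -30.4] [27.8 31.1 23.8]
inc cm [ 0.09  0.35 10.25] turn -0.2 pos [0.5936 0.2778 0.2495] q [ 0.26  0.62  1.07 -0.    1.46 -0.94]
```

Request:
move_arm(
  increments=[
    [0.1,0.35,0,0],
    [0.1,0.35,4,0],
    [0.1,0.35,7,0],
    [0.1,0.35,7,0],
    [0.1,0.35,7,0],
  ],
)

```text
clock: 25.92
ee_pos: [0.5946, 0.2823, 0.1809]
orientation: [0.575, 3.086, 0.002]
force: [-0.0, -0.9, -0.3]
gripper_width: 0.998
gripper_force: 0.0
```

```bash
python3 - <<'E'
from h import *
go(.594,.2814,.147,69)
E
```

```text
inc cm [ 0.03 -0.11  3.39] turn -0.1 pos [0.5946 0.2823 0.1809] q [ 0.27  0.67  1.16  0.    1.31 -0.94]
```

Request:
move_arm(
  increments=[
    [0,0,1.5,0],
    [0,-0.1,3,0],
    [0,-0.1,3.4,0],
    [0,-0.1,3.4,0],
  ],
)

```text
clock: 26.42
ee_pos: [0.5936, 0.2812, 0.1449]
orientation: [-0.575, -3.088, 0.0]
force: [0.0, 0.4, 0.5]
gripper_width: 1.0
gripper_force: 0.0
```

Request:
move_arm(
  increments=[
    [0,0,0,0],
    [0,0,0,0],
    [0,0,0,0],
    [0,0,0,0],
  ],
  gripper=1,
  grip_force=12,
)

```text
clock: 26.92
ee_pos: [0.5942, 0.2825, 0.1455]
orientation: [0.574, 3.087, 0.005]
force: [2.6, 9.0, -2.1]
gripper_width: 0.629
gripper_force: 12.0
```

Request:
move_arm(
  increments=[
    [0,0.15,-0.1,0],
    [0,0.15,-0.1,5],
    [0,0.15,-0.1,12],
    [0,0.15,-0.1,20],
    [0,0.15,-0.1,28],
  ],
)

```text
clock: 27.55
ee_pos: [0.5941, 0.2825, 0.1455]
orientation: [-1.311, -2.854, 0.001]
force: [1.0, 0.0, -5.2]
gripper_width: 0.627
gripper_force: 12.0
```

Request:
move_arm(
  increments=[
    [0,0,0,8],
    [0,0,0,16],
    [0,0,0,24],
    [0,0,0,24],
    [0,0,0,24],
  ],
)

```text
clock: 28.18
ee_pos: [0.594, 0.2825, 0.1456]
orientation: [-1.867, -2.526, 0.002]
force: [2.7, -0.9, -7.2]
gripper_width: 0.632
gripper_force: 12.0
```

Request:
move_arm(
  increments=[
    [0,0,0,8],
    [0,0,0,14],
    [0,0,0,18],
    [0,0,0,18],
    [0,0,0,18],
  ],
)

```text
clock: 28.8
ee_pos: [0.594, 0.2824, 0.1456]
orientation: [-2.24, -2.202, 0.002]
force: [1.2, -1.7, -9.0]
gripper_width: 0.634
gripper_force: 12.0
```

```bash
python3 - <<'E'
from h import *
go(.594,.2814,.147,-1); print(tcp()[2]["force"])
E
```

```text
inc cm [-0.1   0.01 -0.14] turn 0.0 pos [0.594  0.2824 0.1456] q [ 0.27  0.7   1.19 -0.    1.25  0.28]
[ 1.18333019 -1.70563552 -9.02582611]
```

Turned 70°. Open, rise and look.

Request:
move_arm(
  increments=[
    [0,0,0,0],
    [0,0,0,0],
    [0,0,0,0],
    [0,0,0,0],
  ],
  gripper=0,
)

```text
clock: 29.3
ee_pos: [0.5943, 0.2828, 0.1466]
orientation: [2.242, 2.2, 0.001]
force: [-0.1, 1.0, 0.2]
gripper_width: 0.998
gripper_force: 0.0
```

Request:
move_arm(
  increments=[
    [0,0,-3,0],
    [0,0,-7,0],
    [0,0,-10.5,0],
    [0,0,-10.5,0],
    [0,0,-10.5,0],
  ],
)

```text
clock: 29.92
ee_pos: [0.5939, 0.2826, 0.2501]
orientation: [-2.242, -2.2, 0.002]
force: [0.1, 0.3, 0.1]
gripper_width: 1.0
gripper_force: 0.0
```

```bash
python3 - <<'E'
from h import *
w=cap("wrist"); np.savez("wk.npz",**w); q=proj(w,[[.594,.2824,.14]])[0].astype(int); print(q)
x0,y0=q-75; a=cv2.resize(w["img"][y0:y0+150,x0:x0+150],(400,400)); print(x0,y0)
d=cap("top"); b=cv2.resize(d["img"][245:325,275:445],(400,188)); b=np.vstack([b,np.zeros((212,400,3),np.uint8)])
cv2.imwrite("pics/z7.png",np.hstack([a,b])[:,:,::-1])
go(.441,-.087,.25,-1)
for r in canes(d,z=.034): print(r)
E
```

```text
[327 238]
252 163
inc cm [-3.724e+01 -1.459e+01  3.000e-02] turn -0.1 pos [0.5939 0.2826 0.2497] q [ 0.27  0.63  1.05 -0.    1.47  0.29]
(array([332., 278.]), np.int32(416), array([461.4, -20.7]), array([72., 18.]), 88.1)
(array([405., 277.]), np.int32(342), array([ 458.8, -156.6]), array([72., 15.]), 88.1)
(array([403., 294.]), np.int32(429), array([ 427.9, -151.5]), array([73., 18.]), 88.1)
(array([334., 295.]), np.int32(357), array([430.2, -23.1]), array([71., 15.]), 88.1)
```

View pics/z7.png

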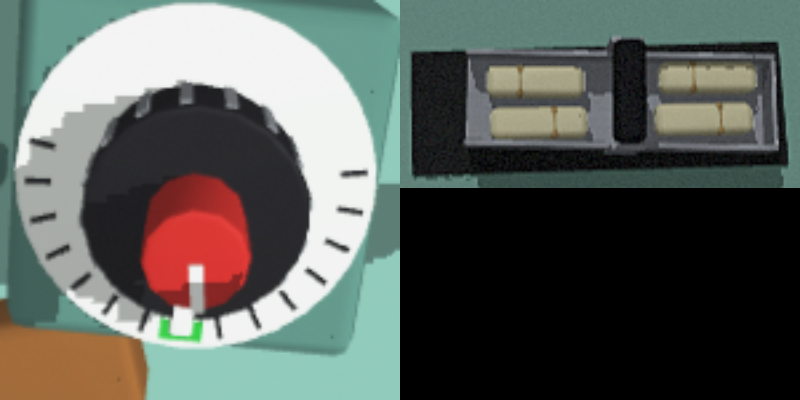

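Pointer stands on the green mark (crop 183,320), the trim knob is unchanged and all four canes lie flat in the chute. I'll grip the chute across the handle's end plates (82 wide), because the tool cannot tilt and the chute must pivot about that line.

Request:
move_arm(
  increments=[
    [-5.7,-2.2,0,0],
    [-11.4,-4.4,0,0],
    [-17.1,-6.6,0,0],
    [-22.8,-8.8,0,0],
    [-28.5,-11,0,0],
  ],
)

```text
clock: 30.65
ee_pos: [0.4776, -0.0017, 0.2505]
orientation: [-2.241, -2.2, 0.001]
force: [1.7, -1.6, 0.1]
gripper_width: 0.997
gripper_force: 0.0
```

Request:
move_arm(
  increments=[
    [-5.7,-2.2,0,-1],
    [-8.7,-3.5,0,-1],
    [-8.7,-3.5,0,-1],
    [-8.7,-3.5,0,-1],
  ],
)

```text
clock: 31.15
ee_pos: [0.4424, -0.0858, 0.2508]
orientation: [-2.222, -2.22, 0.0]
force: [0.5, -0.5, -0.2]
gripper_width: 0.995
gripper_force: 0.0
```

```bash
python3 - <<'E'
from h import *
w=cap("wrist"); np.savez("wk.npz",**w); cv2.imwrite("pics/w8.png",w["img"][60:400,:,::-1])
go(.441,-.087,.101,-2)
E
```

```text
inc cm [-0.15 -0.14 14.99] turn 2.0 pos [ 0.4425 -0.0856  0.2509] q [-0.45  0.16  1.72  0.    1.26 -0.45]
```

View pics/w8.png

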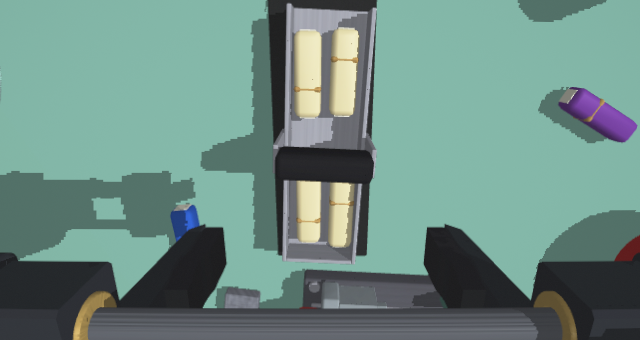

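```bash
python3 - <<'E'
from h import *
w=dict(np.load("wk.npz")); print(np.round(w["extrinsics"][:3,3],3))
f=lambda p,z:np.round(ray(w,p,z)[:,:2]*1000,1)
g=cv2.cvtColor(w["img"],cv2.COLOR_RGB2GRAY)
for row in (212,220,228): print(row,g[row,268:288],g[row,364:384])
print("col325",g[196:256:1,325])
print(f([[276,212],[375,212],[276,235],[373,240]],.112))
E
```

```text
[ 0.441 -0.006  0.375]
212 [105 104 105 104  98 101 102 103 102  78  39  26  28  31  31  30  31  31
  31  30] [ 27  28  27  29  32  52  80  83 129 162 167 169 165 168 167 168 168 168
 168 168]
220 [105 105 105 104  97 101  87  44  26  31  34  36  38  41  41  41  39  40
  39  39] [ 37  37  37  36  38  38  39  39  36 149 171 177 169 167 168 168 167 167
 168 168]
228 [105 105 105 104  99 102  87  44  28  32  33  36  37  38  38  38  38  38
  38  39] [ 38  39  39  38  39  39  39  39  37 102 183 171 167 167 168 167 168 168
 167 168]
col325 [170 170 170 170 161 106 106 107 106 107 106 100  61  27  27  28  29  29
  31  33  34  37  36  38  38  40  41  39  39  40  40  38  39  40  39  39
  38  38  38  37  37  37  36  34  32  49  90 105 105 106 104 105 105 105
 105 104 104 103 103 103]
[[405.4 -75. ]
 [477.4 -75.1]
 [404.6 -92.6]
 [476.8 -96.7]]
```

Request:
move_arm(
  increments=[
    [0,-0.15,4,2],
    [0,-0.15,9,2],
    [0,-0.15,9,2],
    [0,-0.15,9,2],
    [0,-0.15,9,2],
  ],
)

```text
clock: 31.82
ee_pos: [0.4416, -0.0866, 0.1629]
orientation: [2.259, 2.179, 0.002]
force: [0.1, -0.1, 0.5]
gripper_width: 1.0
gripper_force: 0.0
```

```bash
python3 - <<'E'
from h import *
go(.4407,-.086,.101,-1.7)
E
```

```text
inc cm [ 0.07 -0.11  6.19] turn -0.4 pos [ 0.4416 -0.0866  0.1629] q [-0.46  0.26  1.85  0.    1.03 -0.42]
```

Request:
move_arm(
  increments=[
    [0,-0.1,0,0],
    [0,-0.1,2,0],
    [0,-0.1,3.5,0],
    [0,-0.1,4,0],
    [0,-0.1,4.2,0],
  ],
)

```text
clock: 32.45
ee_pos: [0.4399, -0.0866, 0.1196]
orientation: [2.261, 2.18, 0.0]
force: [0.0, 0.1, 0.6]
gripper_width: 1.0
gripper_force: 0.0
```

```bash
python3 - <<'E'
from h import *
go(.4407,-.086,.101,-1.7); print(tcp()[2]["force"],tcp()[2]["wrist_torque"])
E
```

```text
inc cm [0.06 0.07 1.86] turn -0.4 pos [ 0.4399 -0.0866  0.1196] q [-0.46  0.33  1.9  -0.    0.92 -0.42]
[0.01296102 0.08032391 0.57836767] [-0.0441002   0.09417028  0.00818347]
```

Request:
move_arm(
  increments=[
    [0,0.05,1,0],
    [0,0.05,1.8,0],
    [0,0.05,1.8,0],
    [0,0.05,1.8,0],
  ],
)

```text
clock: 32.95
ee_pos: [0.4403, -0.0865, 0.1013]
orientation: [2.261, 2.181, 0.0]
force: [0.3, 0.3, 0.6]
gripper_width: 1.0
gripper_force: 0.0
```

Request:
move_arm(
  increments=[
    [0,0,0,0],
    [0,0,0,0],
    [0,0,0,0],
    [0,0,0,0],
  ],
  gripper=1,
  grip_force=30,
)

```text
clock: 33.45
ee_pos: [0.4408, -0.0867, 0.1016]
orientation: [2.26, 2.179, 0.001]
force: [4.2, -0.9, 3.6]
gripper_width: 0.927
gripper_force: 30.0
```

Request:
move_arm(
  increments=[
    [0,0,-0.5,0],
    [0,0,-1.5,0],
    [0,0,-3,0],
    [0,0,-4,0],
    [0,0,-4,0],
  ],
)

```text
clock: 34.08
ee_pos: [0.4402, -0.0865, 0.1417]
orientation: [2.261, 2.18, 0.0]
force: [0.6, 0.3, -6.3]
gripper_width: 0.927
gripper_force: 30.0
```

```bash
python3 - <<'E'
from h import *
w=cap("wrist"); cv2.imwrite("pics/w9.png",w["img"][0:480,180:470,::-1])
o=tcp()[2]; print(o["force"],o["wrist_torque"],o["gripper_width"]*88)
yaw=np.radians(-7.2); O=np.array([.455,.2985]); my=np.array([-np.sin(yaw),np.cos(yaw)])
for y in(-.15,-.1,-.08): print(y,O+my*y)
t=O+my*-.15; go(t[0],t[1],.27,-7.2)
E
```

```text
[-0.04520431 -0.44708707 -5.77528789] [-0.02775058  0.04554868 -0.05349434] 81.67746160804097
-0.15 [0.43620001 0.14968279]
-0.1 [0.44246668 0.19928853]
-0.08 [0.44497334 0.21913082]
inc cm [ 23.58  -1.24 -12.88] turn 5.1 pos [ 0.44   -0.0864  0.1412] q [-0.46  0.29  1.87 -0.    0.98 -0.42]
```

View pics/w9.png

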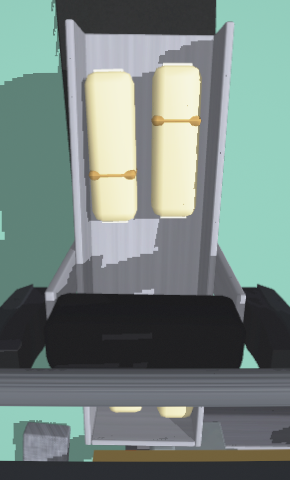

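Request:
move_arm(
  increments=[
    [0,0,-1.5,0],
    [0,0,-4,0],
    [0,0,-7,0],
    [0,0,-10,0],
    [0,0,-11.7,0],
  ],
)

```text
clock: 34.75
ee_pos: [0.4402, -0.0865, 0.2589]
orientation: [2.261, 2.181, 0.0]
force: [0.6, -0.5, -6.6]
gripper_width: 0.926
gripper_force: 30.0
```

Request:
move_arm(
  increments=[
    [0.6,0,0,1],
    [2,0,0,2],
    [4,-0.1,0,3],
    [6,-0.2,0,4],
    [8,-0.3,0,5],
  ],
)

```text
clock: 35.38
ee_pos: [0.4395, -0.0053, 0.2567]
orientation: [-2.354, -2.077, 0.002]
force: [1.3, -0.2, -6.8]
gripper_width: 0.927
gripper_force: 30.0
```

```bash
python3 - <<'E'
from h import *
yaw=np.radians(-7.2); O=np.array([.455,.2985]); my=np.array([-np.sin(yaw),np.cos(yaw)])
for y in(-.19,-.13): 
    t=O+my*y; go(t[0],t[1],.258,-7.2)
E
```

```text
inc cm [11.34 -2.26 -0.12] turn 0.0 pos [ 0.4395 -0.0053  0.2567] q [-0.28  0.13  1.74  0.    1.28 -0.16]
inc cm [17.34 -2.26 -0.12] turn 0.0 pos [ 0.4395 -0.0053  0.2567] q [-0.28  0.13  1.74  0.    1.28 -0.16]
```

Request:
move_arm(
  increments=[
    [1.5,-0.4,-0.1,0],
    [3.5,-0.8,-0.1,0],
    [5.5,-1.3,-0.1,0],
    [7.5,-1.8,-0.1,0],
    [9.5,-2.2,-0.1,0],
  ],
)

```text
clock: 36.0
ee_pos: [0.4295, 0.0914, 0.2585]
orientation: [-2.354, -2.079, 0.002]
force: [1.1, 0.0, -6.6]
gripper_width: 0.932
gripper_force: 30.0
```

Request:
move_arm(
  increments=[
    [1.2,-0.06,0,0],
    [1.9,-0.06,0,0],
    [1.9,-0.06,0,0],
    [1.9,-0.06,0,0],
  ],
)

```text
clock: 36.5
ee_pos: [0.4318, 0.1091, 0.2591]
orientation: [2.355, 2.079, -0.0]
force: [0.2, -0.0, -5.7]
gripper_width: 0.925
gripper_force: 30.0
```

```bash
cat > st.py <<'E'
from h import *
yaw=np.radians(-7.2); O=np.array([.455,.2985]); M=np.array([[np.cos(yaw),-np.sin(yaw)],[np.sin(yaw),np.cos(yaw)]])
p,r,o=tcp(); print("mill xy",np.round(M.T@(p[:2]-O),4),"z",p[2],"F",np.round(M.T@o["force"][:2],1),round(o["force"][2],1),"T",np.round(o["wrist_torque"],2))
w=cap("wrist")
for c in canes(w,z=p[2]-.061,box=(180,0,470,330)): print(c[0],c[1],np.round(M.T@(c[2]/1000-O),3),c[3])
E
python3 st.py
```

```text
mill xy [ 0.0008 -0.1909] z 0.25913429235241003 F [0.2 0. ] -5.7 T [-0.09  0.05  0.06]
[346. 147.] 3813 [ 0.014 -0.127] [71. 23.]
[285. 155.] 3502 [-0.017 -0.129] [71. 23.]
[436. 110.] 3151 [ 0.051 -0.11 ] [32. 24.]
```

Request:
move_arm(
  increments=[
    [1,0,0,0],
    [2.5,0,0,0],
    [4.5,0,0,0],
    [6.5,0,0,0],
    [8,0,0,0],
  ],
)

```text
clock: 37.17
ee_pos: [0.4416, 0.1904, 0.2591]
orientation: [-2.353, -2.081, 0.0]
force: [0.6, -0.8, -5.5]
gripper_width: 0.928
gripper_force: 30.0
```

Request:
move_arm(
  increments=[
    [1,0,0,0],
    [1.9,0,0,0],
    [2.4,0,0,0],
    [2.7,0,0,0],
    [2.7,0,0,0],
  ],
)

```text
clock: 37.8
ee_pos: [0.445, 0.2156, 0.2592]
orientation: [2.354, 2.08, -0.0]
force: [-0.4, -0.9, -4.8]
gripper_width: 0.931
gripper_force: 30.0
```

```bash
python3 st.py
```

```text
mill xy [ 0.0005 -0.0835] z 0.25922294037616533 F [-0.3 -1. ] -4.8 T [-0.08  0.09 -0.01]
[353. 143.] 6355 [ 0.014 -0.02 ] [71. 23.]
[291. 146.] 6795 [-0.017 -0.022] [71. 23.]
[426. 225.] 2363 [ 0.051 -0.06 ] [31. 23.]
```

Request:
move_arm(
  increments=[
    [0.3,0,0,0],
    [0.6,0,0,0],
    [0.9,0,0,0],
    [0.9,0,0,0],
  ],
  grip_force=20,
)

```text
clock: 38.35
ee_pos: [0.4461, 0.2237, 0.2593]
orientation: [2.352, 2.079, -0.004]
force: [-0.9, -7.5, -4.9]
gripper_width: 0.929
gripper_force: 19.9
```

```bash
python3 st.py
```

```text
mill xy [ 0.0006 -0.0753] z 0.25933436239485597 F [ 0.  -7.5] -4.9 T [-1.4   0.32  0.22]
[353. 145.] 6213 [ 0.013 -0.012] [71. 22.]
[291. 148.] 6705 [-0.017 -0.015] [71. 23.]
[426. 232.] 2255 [ 0.051 -0.055] [30. 23.]
```

Request:
move_arm(
  increments=[
    [0.3,0,0,0],
    [0.6,0,0,0],
    [0.8,0,0,0],
    [0.8,0,0,0],
  ],
  grip_force=15,
)

```text
clock: 38.9
ee_pos: [0.4474, 0.2299, 0.26]
orientation: [2.351, 2.076, -0.007]
force: [-3.5, -19.0, 3.2]
gripper_width: 0.925
gripper_force: 15.0
```

```bash
python3 st.py
```

```text
mill xy [ 0.001 -0.069] z 0.25999512535221214 F [ -1.1 -19.3] 3.2 T [-3.2   0.53  0.05]
[350. 157.] 5701 [ 0.013 -0.012] [70. 21.]
[290. 160.] 6268 [-0.017 -0.015] [70. 22.]
[425. 237.] 2224 [ 0.051 -0.052] [30. 23.]
```

Request:
move_arm(
  increments=[
    [-0.5,0,0,0],
    [-0.6,0,0.5,0],
    [-0.6,0,1,0],
    [-0.6,0,1,0],
  ],
  grip_force=15,
)

```text
clock: 39.45
ee_pos: [0.4461, 0.2267, 0.2486]
orientation: [-2.354, -2.08, 0.002]
force: [-0.4, -0.2, -5.7]
gripper_width: 0.932
gripper_force: 15.0
```

```bash
python3 st.py
```

```text
mill xy [ 0.0002 -0.0723] z 0.2485856053558276 F [-0.4 -0.2] -5.7 T [0.1  0.05 0.05]
[350. 155.] 5763 [ 0.012 -0.014] [69. 22.]
[290. 158.] 6351 [-0.018 -0.017] [70. 23.]
[428. 239.] 2477 [ 0.052 -0.056] [33. 24.]
```

Request:
move_arm(
  increments=[
    [0.4,0,-0.2,0],
    [0.7,0,-0.5,0],
    [1,0,-0.9,0],
    [1.2,0,-1.2,0],
    [1.2,0,-1.2,0],
  ],
)

```text
clock: 40.12
ee_pos: [0.448, 0.2377, 0.2619]
orientation: [2.353, 2.078, -0.002]
force: [-0.8, -7.3, -2.6]
gripper_width: 0.925
gripper_force: 15.0
```

```bash
python3 st.py
```

```text
mill xy [ 0.0006 -0.0612] z 0.2618592496373977 F [ 0.2 -7.3] -2.6 T [-1.39  0.3   0.  ]
[350. 172.] 5479 [ 0.012 -0.011] [68. 21.]
[292. 176.] 5705 [-0.017 -0.014] [68. 22.]
[423. 245.] 2206 [ 0.05  -0.048] [31. 23.]
```

Request:
move_arm(
  increments=[
    [0.3,0,-0.2,0],
    [0.6,0,-0.4,0],
    [0.9,0,-0.7,0],
    [1.2,0,-1,0],
    [1.2,0,-1,0],
  ],
)

```text
clock: 40.8
ee_pos: [0.4495, 0.25, 0.2717]
orientation: [2.353, 2.079, -0.001]
force: [1.1, -5.5, -3.6]
gripper_width: 0.928
gripper_force: 15.0
```

```bash
python3 st.py
```

```text
mill xy [ 0.0006 -0.0488] z 0.27171576580360357 F [ 1.8 -5.3] -3.6 T [-1.09  0.1   0.  ]
[348. 189.] 4785 [ 0.012 -0.009] [66. 21.]
[293. 194.] 4832 [-0.016 -0.011] [66. 21.]
[420. 253.] 2024 [ 0.049 -0.04 ] [30. 22.]
```

```bash
cat > tilt.py <<'E'
from st import *
from scipy.optimize import least_squares
pz=p[2]-.003; piv=M.T@(p[:2]-O)
hsv=cv2.cvtColor(w["img"],cv2.COLOR_RGB2HSV)
def pt(x,y,z,th): # chute coords rel. to bar centre -> world
    f=x*np.cos(th)+z*np.sin(th); h=-x*np.sin(th)+z*np.cos(th)
    return np.append(O+M@(piv+[y,f]),pz+h)
m=((hsv[:,:,0]>12)&(hsv[:,:,0]<32)&(hsv[:,:,1]>35)&(hsv[:,:,2]>140)).astype(np.uint8)
m=cv2.morphologyEx(m,cv2.MORPH_CLOSE,np.ones((7,7)))
m[:,:180]=0;m[:,405:]=0;m[340:]=0
n,l,s,c=cv2.connectedComponentsWithStats(m)
for i in range(1,n):
    if s[i,4]<1500: continue
    r=np.where(l==i)[0]; a,b=np.percentile(r,[1,99])
    yy=.015 if c[i][0]>322 else -.015
    res=lambda v:[proj(w,pt(v[1]+.036,yy,-.064,v[0]))[0,1]-a,proj(w,pt(v[1]-.036,yy,-.064,v[0]))[0,1]-b]
    q=least_squares(res,[.2,.063],x_scale=[.1,.01]).x; print("rows",a,b,"tilt deg",round(np.degrees(q[0]),1),"x",round(q[1],4))
E
python3 tilt.py
```

```text
mill xy [ 0.0006 -0.0489] z 0.2715561380848292 F [ 0.1 -6.1] -3.4 T [-1.04  0.12 -0.02]
[348. 188.] 4712 [ 0.012 -0.008] [66. 21.]
[293. 193.] 4820 [-0.017 -0.011] [66. 21.]
[420. 253.] 2032 [ 0.049 -0.041] [30. 22.]
rows 128.0 252.0 tilt deg 22.1 x 0.0664
rows 133.0 258.0 tilt deg 21.4 x 0.0622
```

Request:
move_arm(
  increments=[
    [0.3,0,-0.2,0],
    [0.5,0,-0.4,0],
    [0.5,0,-0.4,0],
    [0.5,0,-0.4,0],
    [0.5,0,-0.4,0],
  ],
)

```text
clock: 41.52
ee_pos: [0.4499, 0.2554, 0.2751]
orientation: [-2.354, -2.08, -0.0]
force: [-0.2, -3.5, -4.9]
gripper_width: 0.929
gripper_force: 15.0
```

```bash
python3 tilt.py
```

```text
mill xy [ 0.0003 -0.0434] z 0.2751415705357566 F [ 0.3 -3.5] -4.9 T [-0.7   0.1   0.03]
[295. 201.] 6789 [-0.015 -0.011] [100.  22.]
[350. 199.] 6688 [ 0.013 -0.012] [101.  23.]
[419. 257.] 1966 [ 0.048 -0.037] [30. 22.]
rows 109.0 296.0 tilt deg 2.7 x 0.0367
rows 109.0 296.0 tilt deg 2.6 x 0.0368
```

Request:
move_arm(
  increments=[
    [-0.5,0,-0.5,0],
    [-1.2,0,-1,0],
    [-2,0,-1,0],
    [-2.8,0,-1,0],
    [-3.5,0,-1,0],
  ],
  grip_force=30,
)

```text
clock: 42.2
ee_pos: [0.4455, 0.22, 0.2851]
orientation: [-2.355, -2.08, 0.0]
force: [-0.2, -0.3, -6.7]
gripper_width: 0.925
gripper_force: 30.0
```

```bash
python3 tilt.py
```

```text
mill xy [ 0.0004 -0.0791] z 0.2851272158805403 F [-0.1 -0.3] -6.7 T [-0.06  0.07  0.  ]
[297. 172.] 9534 [-0.015 -0.033] [124.  21.]
[351. 171.] 9280 [ 0.012 -0.033] [125.  22.]
[419. 222.] 2121 [ 0.047 -0.054] [30. 22.]
rows 50.0 291.0 tilt deg -6.2 x 0.0464
rows 49.0 291.0 tilt deg -6.4 x 0.0465
```

Request:
move_arm(
  increments=[
    [0,0,0,0],
    [0,0,0,0],
    [0,0,0,0],
    [0,0,0,0],
  ],
)

```text
clock: 42.75
ee_pos: [0.4456, 0.2207, 0.2852]
orientation: [-2.354, -2.08, 0.0]
force: [0.6, -0.7, -6.0]
gripper_width: 0.928
gripper_force: 30.0
```

```bash
python3 tilt.py
```

```text
mill xy [ 0.0004 -0.0783] z 0.2851815418349773 F [ 0.7 -0.6] -6.0 T [-0.3   0.1   0.01]
[298. 108.] 4499 [-0.014  0.002] [55. 19.]
[349. 166.] 8613 [ 0.012 -0.032] [124.  22.]
[419. 223.] 2150 [ 0.047 -0.054] [30. 22.]
rows 49.0 164.0 tilt deg 24.1 x 0.1202
rows 51.0 291.0 tilt deg -6.1 x 0.0462
```

Request:
move_arm(
  increments=[
    [-2.2,0,0,0],
    [-2.2,0,0,0],
    [-2.2,0,0,0],
    [-2.2,0,0,0],
    [-2.2,0,0,0],
  ],
)

```text
clock: 43.42
ee_pos: [0.4429, 0.1991, 0.2852]
orientation: [-2.354, -2.08, -0.0]
force: [0.6, -0.7, -4.1]
gripper_width: 0.926
gripper_force: 30.0
```

```bash
python3 tilt.py
```

```text
mill xy [ 0.0004 -0.1001] z 0.28520937642370264 F [ 0.6 -0.6] -4.1 T [ 0.07  0.06 -0.04]
[342.  80.] 1658 [ 0.01  -0.009] [46. 19.]
[305.  93.] 1145 [-0.011 -0.012] [25. 14.]
[420. 203.] 2455 [ 0.046 -0.064] [31. 25.]
rows 34.0 135.43000000000006 tilt deg 29.1 x 0.1473
```

Request:
move_arm(
  increments=[
    [0,0,0,0],
    [0,0,-2,0],
    [0,0,-4,0],
    [-2,0,-5,0],
    [-5,0,-5,0],
  ],
)

```text
clock: 44.1
ee_pos: [0.4368, 0.149, 0.336]
orientation: [2.352, 2.081, 0.002]
force: [1.1, -0.3, -3.7]
gripper_width: 0.925
gripper_force: 30.0
```

```bash
cat > thr.py <<'E'
from st import *
# cream pixels in wrist and top views, ray-cast to the height of the lip
for name,im in (("wrist",w),("top",cap("top")),("scene",cap("scene"))):
    hsv=cv2.cvtColor(im["img"],cv2.COLOR_RGB2HSV)
    m=((hsv[:,:,0]>12)&(hsv[:,:,0]<35)&(hsv[:,:,1]>35)&(hsv[:,:,2]>70)).astype(np.uint8)
    n,l,s,c=cv2.connectedComponentsWithStats(m)
    for i in range(1,n):
        if s[i,4]<25: continue
        pts=np.argwhere(l==i)[:,::-1].astype(float)
        for z in (.14,.05):
            g=(ray(im,pts,z)[:,:2]-O)@M
            if (abs(g.mean(0))<.16).all(): print(name,np.round(c[i]),s[i,4],"z",z,np.round(g.min(0),3),np.round(g.max(0),3))
E
python3 thr.py
```

```text
mill xy [ 0.0007 -0.1506] z 0.3359818592725632 F [ 1.2 -0.1] -3.7 T [ 0.03  0.02 -0.02]
[306.  33.] 1021 [-0.009 -0.037] [27. 12.]
[339.  19.] 826 [ 0.006 -0.032] [16. 12.]
[414. 148.] 1935 [ 0.042 -0.088] [25. 20.]
wrist [306.  35.] 1190 z 0.14 [-0.027 -0.037] [-0.004  0.01 ]
wrist [306.  35.] 1190 z 0.05 [-0.034 -0.027] [-0.005  0.033]
wrist [340.  19.] 980 z 0.14 [-0.    -0.017] [0.026 0.011]
wrist [340.  19.] 980 z 0.05 [-0.    -0.002] [0.034 0.034]
wrist [414. 147.] 2076 z 0.14 [ 0.055 -0.122] [ 0.097 -0.078]
wrist [414. 147.] 2076 z 0.05 [ 0.07  -0.136] [ 0.125 -0.08 ]
top [229. 235.] 239 z 0.14 [ 0.069 -0.156] [ 0.107 -0.128]
top [229. 235.] 239 z 0.05 [ 0.085 -0.138] [ 0.127 -0.108]
top [140. 299.] 100 z 0.14 [-0.034 -0.028] [-0.023  0.006]
top [140. 299.] 100 z 0.05 [-0.031  0.005] [-0.018  0.043]
scene [533. 292.] 456 z 0.14 [-0.187  0.063] [-0.116  0.139]
scene [369. 317.] 808 z 0.14 [ 0.099 -0.097] [ 0.18  -0.037]
scene [369. 317.] 808 z 0.05 [ 0.058 -0.131] [ 0.147 -0.067]
scene [444. 310.] 179 z 0.14 [-0.006 -0.001] [0.028 0.032]
scene [444. 310.] 179 z 0.05 [-0.055 -0.028] [-0.018  0.009]
scene [534. 323.] 113 z 0.14 [-0.117  0.142] [-0.09   0.163]
scene [492. 362.] 115 z 0.14 [0.011 0.143] [0.037 0.163]
scene [492. 362.] 115 z 0.05 [-0.037  0.129] [-0.009  0.151]
```

```bash
python3 - <<'E'
from h import *
go(.4393,-.024,.20,-0.3)
E
```

```text
inc cm [-17.09   2.41  13.54] turn -6.9 pos [0.4367 0.1485 0.3354] q [0.07 0.12 1.54 0.   1.48 0.2 ]
```

Request:
move_arm(
  increments=[
    [-3.5,0.5,0,-2],
    [-7,1,2,-4],
    [-10.5,1.5,5,-6],
    [-14,2,8,-6.9],
    [-17.1,2.4,11,-6.9],
  ],
)

```text
clock: 44.88
ee_pos: [0.4396, -0.0241, 0.2244]
orientation: [2.224, 2.218, 0.001]
force: [0.7, 0.7, -4.0]
gripper_width: 0.926
gripper_force: 30.0
```

Request:
move_arm(
  increments=[
    [0,0,1,0],
    [0,0,2,0],
    [0,0,2.5,0],
    [0,0,2.5,0],
  ],
  grip_force=12,
)

```text
clock: 45.38
ee_pos: [0.4396, -0.0229, 0.2004]
orientation: [2.224, 2.219, 0.0]
force: [0.1, -0.1, -3.9]
gripper_width: 0.926
gripper_force: 12.0
```

Request:
move_arm(
  increments=[
    [0,0,1.5,0],
    [0,0,2.5,0],
    [0,0,3.5,0],
    [0,0,3.5,0],
  ],
)

```text
clock: 45.88
ee_pos: [0.4392, -0.0234, 0.1648]
orientation: [-2.224, -2.217, 0.001]
force: [0.3, 1.2, -4.5]
gripper_width: 0.93
gripper_force: 12.0
```

```bash
python3 - <<'E'
from h import *
go(.4393,-.024,.143,-0.3); print(tcp()[2]["force"],tcp()[2]["wrist_torque"])
E
```

```text
inc cm [-0.06  0.01  2.18] turn 0.1 pos [ 0.4392 -0.0234  0.1648] q [-0.32  0.24  1.87  0.    1.03 -0.32]
[ 0.34547109  1.22307412 -4.5363486 ] [-0.01006839  0.04864724 -0.02664331]
```

Request:
move_arm(
  increments=[
    [0,0,1,0],
    [0,0,1.9,0],
    [0,0,1.9,0],
  ],
)

```text
clock: 46.25
ee_pos: [0.4391, -0.0234, 0.1455]
orientation: [-2.224, -2.217, 0.001]
force: [-0.6, -0.2, -3.3]
gripper_width: 0.931
gripper_force: 12.0
```

Request:
move_arm(
  increments=[
    [-0.6,0,0.3,0],
    [-1.2,0,0.7,0],
    [-1.7,0,1.1,0],
    [-2.3,0,1.4,0],
    [-2.3,0,1.4,0],
  ],
)

```text
clock: 46.88
ee_pos: [0.4393, -0.0469, 0.132]
orientation: [-2.226, -2.217, 0.0]
force: [-0.1, 0.4, -3.8]
gripper_width: 0.93
gripper_force: 12.0
```

```bash
python3 - <<'E'
from h import *
go(.4393,-.075,.101,-0.3); print(tcp()[2]["force"],tcp()[2]["wrist_torque"])
E
```

```text
inc cm [-2.81  0.01  3.1 ] turn 0.1 pos [ 0.4393 -0.0469  0.132 ] q [-0.37  0.29  1.9   0.    0.95 -0.37]
[-0.09542837  0.43004704 -3.75092085] [0.07318295 0.05729499 0.06751554]
```

Request:
move_arm(
  increments=[
    [-0.5,0,0.4,0],
    [-1,0,0.8,0],
    [-1.5,0,1.3,0],
    [-1.9,0,1.7,0],
    [-1.9,0,1.7,0],
  ],
)

```text
clock: 47.5
ee_pos: [0.4392, -0.0657, 0.1149]
orientation: [-2.225, -2.217, 0.0]
force: [-0.4, -0.4, -3.6]
gripper_width: 0.928
gripper_force: 12.0
```

```bash
python3 - <<'E'
from h import *
go(.4393,-.075,.101,-0.3); print(tcp()[2]["force"],tcp()[2]["wrist_torque"])
E
```

```text
inc cm [-0.93  0.02  1.39] turn 0.1 pos [ 0.4392 -0.0657  0.1149] q [-0.41  0.33  1.91 -0.    0.9  -0.41]
[-0.35590263 -0.38008426 -3.57361119] [ 0.01534244  0.13077023 -0.03595209]
```

Request:
move_arm(
  increments=[
    [-0.4,0,0.5,0],
    [-0.7,0,1,0],
    [-0.9,0,1.3,0],
    [-0.9,0,1.4,0],
    [-0.9,0,1.4,0],
  ],
  grip_force=6,
)

```text
clock: 48.12
ee_pos: [0.4396, -0.0747, 0.1018]
orientation: [2.224, 2.217, 0.0]
force: [-1.5, 1.2, 4.3]
gripper_width: 0.925
gripper_force: 6.0
```

Request:
move_arm(
  increments=[
    [0,0,0,0],
    [0,0,0,0],
    [0,0,0,0],
    [0,0,0,0],
  ],
  gripper=0,
)

```text
clock: 48.62
ee_pos: [0.4393, -0.0745, 0.1012]
orientation: [2.225, 2.218, 0.0]
force: [0.7, 0.5, 0.2]
gripper_width: 0.999
gripper_force: 0.0
```

Request:
move_arm(
  increments=[
    [0,0,-1,0],
    [0,0,-4,0],
    [0,0,-8,0],
    [0,0,-13,0],
    [0,0,-18,0],
  ],
)

```text
clock: 49.25
ee_pos: [0.4389, -0.0743, 0.2836]
orientation: [2.225, 2.217, 0.0]
force: [2.0, -0.0, 0.4]
gripper_width: 1.003
gripper_force: 0.0
```

```bash
python3 - <<'E'
from h import *
w=cap("wrist"); np.savez("wk.npz",**w); g=cv2.cvtColor(w["img"],cv2.COLOR_RGB2GRAY)
# predicted spout / bar / rear corners for flat chute at (.4393,-.075), yaw 89.7
a=np.radians(89.7); C=np.array([.4393,-.075]); X=np.array([np.cos(a),np.sin(a)]); Y=np.array([-X[1],X[0]])
for n,(x,y,z) in dict(sL=(.12,.037,.044),sR=(.12,-.037,.044),bL=(.011,.037,.112),bR=(.011,-.037,.112),rL=(-.12,.037,.044),rR=(-.12,-.037,.044)).items():
    print(n,np.round(proj(w,np.append(C+X*x+Y*y,z))[0]))
u=int(proj(w,[[.4393,.0,.112]])[0,0]); print(u,g[0:330:5,u])
go(.449,.25,.35,-7)
E
```

```text
sL [286.  66.]
sR [368.  67.]
bL [281. 202.]
bR [372. 202.]
rL [292. 305.]
rR [360. 305.]
326 [166 166 166 167 167 167 166 167  48  45  46  47  47  46  47  70 169 168
 168 168 168 168 168 167 167 168 167 167 167 168 168 168 169 168 170 169
 169 170 170 107 107  28  37  39  39  38  35 170 170 169 168 168 168 169
 167 168 168 167 168 104 107 125 145 169 168  61]
inc cm [32.47  0.81 -6.17] turn 6.8 pos [ 0.4406 -0.0749  0.2897] q [-0.43  0.11  1.67  0.    1.35 -0.43]
```

Request:
move_arm(
  increments=[
    [5.5,0,-2,2],
    [11,0,-4,4],
    [16.5,0,-6,6.8],
    [22,0.2,-7,6.8],
    [28,0.8,-7,6.8],
  ],
)

```text
clock: 49.92
ee_pos: [0.4479, 0.2073, 0.3527]
orientation: [2.352, 2.081, 0.003]
force: [1.2, -0.4, -0.4]
gripper_width: 1.002
gripper_force: 0.0
```

Request:
move_arm(
  increments=[
    [0,0,0,0],
    [0,0,0,0],
  ],
)

```text
clock: 50.18
ee_pos: [0.448, 0.205, 0.3513]
orientation: [2.352, 2.082, -0.0]
force: [-0.1, 0.7, 0.5]
gripper_width: 0.997
gripper_force: 0.0
```

```bash
cat > thr2.py <<'E'
from st import *
hsv=cv2.cvtColor(w["img"],cv2.COLOR_RGB2HSV)
m=((hsv[:,:,0]>12)&(hsv[:,:,0]<35)&(hsv[:,:,1]>35)&(hsv[:,:,2]>70)).astype(np.uint8)
n,l,s,c=cv2.connectedComponentsWithStats(m)
lip=proj(w,[np.append(O+M@np.array(q),z) for q,z in [((-.0475,-.042),.14),((.0475,-.042),.14),((.0475,.042),.19),((-.0475,.042),.19),((-.0475,-.042),.008),((.0475,.042),.008)]]).round(); print(lip.tolist())
for i in range(1,n):
    if s[i,4]<60: continue
    pts=np.argwhere(l==i)[:,::-1].astype(float); out=[]
    for z in (.14,.09,.04):
        (cx,cy),(a,b),_=cv2.minAreaRect((((ray(w,pts,z)[:,:2]-O)@M)*1000).astype(np.float32)); out.append((round(cx),round(cy),round(a),round(b)))
    print(s[i],np.round(c[i]),out)
E
python3 thr2.py
```

```text
mill xy [ 0.0048 -0.0936] z 0.35131430753736087 F [-0.2  0.6] 0.5 T [-0.05 -0.01  0.02]
[337.  70.] 821 [0.009 0.005] [20. 15.]
[303.  95.] 632 [-0.007 -0.007] [22. 11.]
[398. 196.] 1990 [ 0.04  -0.055] [29. 18.]
[[267.0, 146.0], [375.0, 146.0], [389.0, 27.0], [251.0, 27.0], [283.0, 136.0], [363.0, 62.0]]
[103   0  67  16 757] [136.   6.] [(-148, 67, 11, 53), (-170, 79, 12, 61), (-192, 91, 14, 69)]
[322  45  34  53 995] [337.  72.] [(14, 19, 41, 26), (16, 24, 48, 30), (17, 28, 54, 34)]
[ 602   54   38   64 1946] [623.  88.] [(256, 7, 32, 53), (294, 10, 37, 61), (332, 13, 42, 68)]
[290  69  28  53 833] [304.  95.] [(-15, -1, 22, 42), (-17, 1, 25, 49), (-20, 3, 28, 55)]
[620 145  20  57 103] [625. 172.] [(280, -65, 14, 52), (321, -73, 16, 59), (363, -81, 18, 67)]
[ 361  168   69   55 2586] [395. 195.] [(68, -86, 57, 40), (77, -97, 65, 46), (87, -107, 74, 52)]
[ 620  227   20   94 1181] [632. 280.] [(315, -166, 19, 103), (361, -189, 22, 119), (407, -212, 25, 134)]
[508 243  17  35  99] [515. 263.] [(189, -151, 10, 38), (217, -172, 11, 44), (244, -192, 13, 50)]
[531 252  48  46 262] [556. 277.] [(232, -166, 47, 48), (266, -188, 54, 55), (300, -211, 61, 62)]
[  72  351   45   72 1530] [ 90. 387.] [(-255, -305, 108, 41), (-293, -348, 124, 47), (-331, -391, 141, 53)]
[ 534  351   43   72 1492] [560. 387.] [(262, -303, 41, 108), (301, -346, 47, 124), (339, -389, 53, 140)]
[ 290  438  350   24 4739] [481. 453.] [(175, -393, 424, 32), (201, -450, 488, 36), (226, -506, 551, 41)]
```

Request:
move_arm(
  increments=[
    [2,-3,0,0],
    [4,-6,0,0],
    [4,-6,0,0],
    [4,-6,0,0],
  ],
)

```text
clock: 50.72
ee_pos: [0.3941, 0.2514, 0.3514]
orientation: [2.354, 2.08, 0.0]
force: [0.2, -0.0, 0.2]
gripper_width: 0.998
gripper_force: 0.0
```

```bash
python3 thr2.py | grep -v "\[1\?[0-9][0-9] .*4[0-9][0-9] " | head -12
```

```text
mill xy [-0.0545 -0.0544] z 0.35138432794595575 F [ 0.2 -0. ] 0.2 T [-0.07  0.09  0.01]
[205.  45.] 1802 [-0.11   0.056] [35. 21.]
[381. 126.] 1253 [-0.026  0.018] [40. 23.]
[443. 227.] 1794 [ 0.006 -0.032] [29. 18.]
[[334.0, 190.0], [438.0, 190.0], [468.0, 89.0], [336.0, 88.0], [331.0, 169.0], [412.0, 98.0]]
[ 164    0   88   69 2467] [197.  38.] [(-157, 83, 39, 74), (-172, 92, 45, 85), (-188, 100, 51, 96)]
[ 345   98   82   63 1970] [380. 124.] [(-3, 12, 76, 44), (5, 10, 87, 51), (13, 8, 98, 57)]
[ 405  199   69   53 2539] [439. 225.] [(52, -76, 59, 42), (68, -91, 68, 48), (84, -106, 76, 54)]
[547 281  72  41 269] [590. 299.] [(206, -156, 46, 77), (245, -183, 53, 88), (284, -210, 59, 100)]
[  72  351   45   72 1537] [ 90. 387.] [(-314, -265, 109, 41), (-353, -308, 125, 47), (-391, -351, 141, 54)]
[ 534  351   44   72 1498] [560. 387.] [(203, -264, 41, 108), (241, -307, 47, 124), (280, -350, 53, 140)]
[ 290  437  350   25 4675] [482. 453.] [(115, -354, 425, 32), (141, -411, 488, 36), (167, -467, 551, 41)]
```

```bash
python3 - <<'E'
from h import *
np.savez("v1.npz",**cap("wrist"))
E
```

Request:
move_arm(
  increments=[
    [0,1,0,0],
    [0,2,0,0],
    [0,2,0,0],
    [0,2,0,0],
  ],
)

```text
clock: 51.32
ee_pos: [0.4134, 0.25, 0.3511]
orientation: [-2.353, -2.082, 0.0]
force: [-0.2, -1.0, -0.2]
gripper_width: 1.003
gripper_force: 0.0
```

```bash
python3 - <<'E'
from st import *
a=dict(np.load("v1.npz")); b=cap("wrist")
ga,gb=[cv2.cvtColor(x["img"],cv2.COLOR_RGB2GRAY) for x in (a,b)]
mask=np.zeros_like(ga); mask[92:192,333:440]=255
P=cv2.goodFeaturesToTrack(ga,60,.02,4,mask=mask)
Q,st,er=cv2.calcOpticalFlowPyrLK(ga,gb,P,None,winSize=(13,13),maxLevel=3)
hsv=cv2.cvtColor(a["img"],cv2.COLOR_RGB2HSV)
for p_,q_,s_ in zip(P[:,0],Q[:,0],st[:,0]):
    if not s_: continue
    A0,A1=ray(a,[p_],0)[0],ray(a,[p_],.2)[0]; B0,B1=ray(b,[q_],0)[0],ray(b,[q_],.2)[0]
    # nearest point between rays
    u=A1-A0;v=B1-B0;t,s2=np.linalg.lstsq(np.c_[u,-v],B0-A0,rcond=None)[0]
    X=A0+u*t; e=np.linalg.norm(X-B0-v*s2); x,y=p_.astype(int); h=hsv[max(y-2,0):y+3,x-2:x+3].reshape(-1,3).max(0)
    k=hsv[y-3:y+4,x-3:x+4].reshape(-1,3); cream=((k[:,0]>12)&(k[:,0]<35)&(k[:,1]>35)&(k[:,2]>70)).mean()
    if e<.003 and cream>.2: print(p_.round(),"mill",np.round((M.T@(X[:2]-O))*1000),"z",round(X[2]*1000),"err",round(e*1000,1),"cream",round(cream,1))
E
```

```text
mill xy [-0.0352 -0.0533] z 0.35108834605243405 F [-0.  -1.1] -0.2 T [-0.07  0.09  0.07]
[200.  57.] 884 [-0.092  0.05 ] [23.  9.]
[361. 128.] 1316 [-0.016  0.018] [38. 24.]
[428. 228.] 1872 [ 0.017 -0.031] [29. 19.]
[425. 105.] mill [26. 31.] z 155 err 0.2 cream 0.4
[370. 133.] mill [-8.  5.] z 68 err 0.2 cream 0.4
[372. 158.] mill [ -6. -20.] z 77 err 0.1 cream 0.3
[401. 132.] mill [22.  6.] z 81 err 0.0 cream 0.3
[373. 146.] mill [-5. -8.] z 78 err 0.1 cream 0.4
[373. 150.] mill [ -5. -12.] z 77 err 0.1 cream 0.4
[350. 158.] mill [-28. -22.] z 65 err 0.1 cream 0.4
[344. 125.] mill [-34.  12.] z 32 err 0.1 cream 0.4
[422. 125.] mill [25. 16.] z 156 err 0.1 cream 0.5
[346. 145.] mill [-31. -11.] z 32 err 0.1 cream 0.4
[344. 120.] mill [-34.  17.] z 30 err 0.1 cream 0.4
[347. 138.] mill [-30.  -2.] z 40 err 0.0 cream 0.5
[402. 128.] mill [18. 11.] z 105 err 0.2 cream 0.7
[370. 138.] mill [-8. -0.] z 72 err 0.2 cream 0.5
[371. 112.] mill [-8. 26.] z 67 err 0.0 cream 0.3
[413. 105.] mill [14. 31.] z 163 err 0.1 cream 0.3
[346. 150.] mill [-32. -15.] z 46 err 0.1 cream 0.4
[384. 107.] m
[... 561 characters left out ...]
[35.  8.] z 54 err 0.3 cream 0.3
[355. 130.] mill [-25.   8.] z 78 err 0.1 cream 0.6
[368. 156.] mill [-10. -18.] z 77 err 0.1 cream 0.6
[385. 129.] mill [ 3. 10.] z 98 err 0.0 cream 0.7
[424. 100.] mill [25. 35.] z 155 err 0.3 cream 0.4
[367. 130.] mill [-12.   8.] z 75 err 0.4 cream 0.7
[355. 156.] mill [-24. -19.] z 73 err 0.1 cream 0.7
[368. 160.] mill [-10. -23.] z 77 err 0.1 cream 0.4
[372. 142.] mill [-6. -4.] z 75 err 0.2 cream 0.5
[368. 143.] mill [-10.  -5.] z 75 err 0.1 cream 0.7
[354. 117.] mill [-26.  21.] z 73 err 0.1 cream 0.7
[367. 117.] mill [-12.  21.] z 70 err 0.4 cream 0.7
[391. 101.] mill [ 8. 36.] z 97 err 0.1 cream 0.7
[398. 125.] mill [ 8. 15.] z 136 err 1.0 cream 0.9
```

```bash
python3 - <<'E'
from rig import ctrl
print(ctrl.sign_off())
E
```

```text
the job is handed in; nothing more can be done
None
```

I handed the job in at about 51 s on the robot clock, but sign-off returned no verdict. By my readings, all four cane pieces are in the throat, the ring is on the green mark, the vise is open, and the chute lies flat on its mat. I viewed 15 pictures, one over the limit of 14.

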